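# Back off a locking ring two turns and lower the stage

### The job

On the larger of the two post holders, stroke the knurled rim of the locking ring round with a fingertip, counterclockwise from above, until it is two full turns from tight, its white line back in line with the black index line on the flange for the second time (it starts at most an eighth of a turn loose). Only then press the stage above it fully down with a fingertip. Pinch and lift nothing, and leave the smaller holder and everything else as it is.

Things in the scene. Friction and masses are not known exactly. Their poses are not given: they have to be found in the camera images.
- large_holder: the larger post holder, fixed to the bench. Origin on its vertical axis at bench height. Flange 92 mm across, 10 high; barrel 42 across; knurled dark ring 60 across, rim 48 to 70 mm above the bench; over it on a 12 mm post a round stage 36 across, 6 thick, top at 102 mm when up. Black index line on the flange outside the ring, on the holder's -x side (yaw within 0.5). Work on this one
- small_holder: the smaller post holder, fixed to the bench. Origin on its vertical axis at bench height. Flange 72 mm across, 10 high; barrel 22 across; knurled dark ring 40 across, rim 48 to 70 mm above the bench; over it on a 12 mm post a round stage 26 across, 6 thick, top at 102 mm when up. Black index line on the flange outside the ring, on the holder's -x side (yaw within 0.5). Leave it alone
- large_holder_ring_centre (a point): point on the axis of the larger holder at half height of its locking ring (59 mm above the bench); does not move
- large_holder_ring_mark (a point): point on the white line of the larger ring: on its top edge, 27.5 mm from the axis, 70 mm above the bench; turns with the ring. The line runs out across the ring's top face and down its rim
- large_holder_stage_top (a point): centre of the top of the larger holder's stage; goes down with it
- large_holder_ring (a joint): angle of the larger ring, rad. 0 = tight, its white line in line with the index line; grows counterclockwise from above (loosening); two turns = 12.566, end stop 16. Starts between 0 and 0.78, stays at one height. 24 upright round ribs stand 2.5 mm proud, crests 30 mm from the axis. Steady friction 0.04 N m (over 1 N at the rim); stays where it is left
- large_holder_post (a joint): how far the larger stage has gone down, m. 0 = up, 0.020 = fully down on its stop. It starts between 0 and 0.004, slides down against a steady friction of about 5 N and stays where it is left
- small_holder_ring (a joint): angle of the smaller locking ring, rad; 0 = tight, where it starts and shall stay
- small_holder_post (a joint): how far the smaller stage has gone down, m; starts at 0 and shall stay
- jar: loose screw-lid sample jar, 63 mm across, 72 mm high, behind one holder; a bystander. Origin: centre of its underside
- reagent_bottle: loose amber bottle, 48 mm across, 95 mm high, behind the other holder; a bystander. Origin: centre of its underside
- beaker: loose glass beaker, 72 mm across, 92 mm high; a bystander. Origin: centre of its underside
- tape: loose roll of tape lying flat, 96 mm across, 25 mm high; a bystander. Origin: centre of its underside
- spoon: loose black plastic spoon, 34x151x9 mm, lying on the bench; a bystander. Origin: centre of its underside
Things that resemble listed ones, but are neither listed nor needed, are in the scene too. Leave any purple look-alike of the large_holder alone.

How it is judged:
By the outcome, as a careful person would: the job done as asked, in the order asked, and still so for the second after the job is handed in, with the robot touching nothing.
It also fails if it takes over 67 s, if anything falls off the work surface, if the arm or the gripper's body presses on something with over 40 N, if the wrist force passes 120 N, or if a joint passes its speed limit or range.

### The arm

A 6-joint arm with a two-finger parallel gripper is mounted at the origin on a cart in front of the work surface, level with it; the furniture and walls round the work are solid. World frame = base frame: x ahead of the robot, y to its left, z up, the work surface at z = 0. Lengths are in m, angles in rad, forces in N, time in s.
With the tool pointing down it reaches from about 0.425 to 0.95 m from the base axis. Payload 3.5 kg.
Tool frame: the origin (TCP) lies at the very end of the fingers, on their centre line; the grasp point (between the pads) lies 19 mm behind it; z points along the fingers, y is the line along which they close (so a half turn about z gives the same grasp; the last joint's range is limited). The gripper opens to 85 mm and grips with 20 to 120 N. Pads are 22 mm wide; open, the fingers measure 114 mm over their backs; the gripper's body (76 mm by 85 mm) begins 54 mm behind the grasp point. The pads swing forward as they close: fully open they stand 13 mm farther back than shut.
Start: joints at [1.055, 0.286, 1.577, -0, 1.279, -0.15], TCP at [0.241, 0.63, 0.21] pointing down, gripper open.
Joint ranges: [-2.77, 2.77], [-0.9, 2.22], [0.21, 2.48], [-1.53, 4.67], [0.24, 2.81], [-2.84, 2.84]. Speed limits (rad/s): [2.79, 2.79, 3.14, 3.14, 3.14, 3.14].

### API

Orientations are given as a unit quaternion [x, y, z, w].
In Python, from plant import ctrl gives the robot as it stands.
- The arm moves only by the tool carry_out, never from a script. Its argument "deltas" is one flat list of numbers, 6 for each row, row after row: the shift along the tool's x, y, z in m, then the turn, a rotation vector about the tool's x, y, z in rad. A call has 1 to 5 rows; each row is the pose to reach, as a shift and turn from the pose commanded when the call began, along the tool's axes at that moment; what a row does not reach only later rows make up. A row lasts 1/8 s, in which the tool goes at most 62.5 mm and 10.7 degrees, less where a joint would pass 70% of its speed; a pose out of reach is approached as far as the arm can. A call with a gripper value outside its range is refused whole. "grip" is the opening in per cent of the stroke, from 0 (shut) to 100 (fully open), set as the call begins (left out, the last holds). The fingers move at their own pace and stop on an object; "grip_force" is the grip in N (left out, the last holds). Time passes only in rows, so rows that repeat a pose let the fingers close. It gives the time, the measured TCP pose, the force, the opening and the grip force at its end, in the units of the state.
- ctrl.get_state(): the state, without advancing time (a new reading comes with each control period).
- ctrl.read_camera(name): name is "side" or "top"; returns (picture, depth): 480x640x3 uint8, red, green, blue; 480x640 float32, m along the optical axis (not along the pixel's ray), 0 where there is no reading.
- ctrl.camera_model(name): a dict with "intrinsics" (3x3 intrinsics, pixels), "k1" (the pictures are not rectified: a ray, as slopes to the right and down, at radius r is drawn at 1 + k1 r^2 times it, then the intrinsics apply), "extrinsics" (4x4, takes a point from world to camera coordinates). Camera axes: x right, y down, z forward; pixel columns grow to the right and rows downward; lengths in m; the calibration is good to about 2 mm. A picture is of the moment at which its call begins. camera_model takes no time and is no camera call.
- ctrl.sign_off(): hands the job in; it is judged then, once.
Trained networks look in the newest picture that a camera, given by its name, has taken for a name from the list of things; names that differ only in an ending like _2 or _b are one class to them, and where a whole thing is asked for, a point or a joint stands for the part that bears it (a point fixed in the world has none). Each returns a list of dicts, best first, with "score" (0 to 1); they miss things now and then, are a little off and sometimes report something else, mostly with a low value. They report only what shows in the picture. A call takes as long as a camera call. They do not tell look-alikes from the thing itself.
- ctrl.find_in(camera, query): "uv" ([column, row] in pixels, amid what is visible of it).
The state is a dict: "time": time; "qpos": joint angles; "dq": joint speeds; "joint_efforts": joint torques, N m; "eef_pos": TCP position; "tcp_rot": TCP orientation; "contact_force": force on the tool from outside, world axes, zero at the start; "wrist_torque": the same for the moment, N m; "opening": opening from 0.0 (shut) to 1.0 (fully open); "finger_force": force on a finger pad.
Only numpy, scipy, OpenCV 4.12 (cv2) and the standard library are available. Lean on these libraries where they do the work, as an engineer would, in place of code of your own. Each camera call takes 0.05 s, during which the arm holds its last target. There are 200 camera calls.

## Working session

There is one attempt and no reset: what is moved stays moved. The work goes in short steps, Python scripts to look and compute and a tool call to move; the robot and the scene stay as the last step left them, time stands still between calls to the robot, and variables do not carry over. Pictures are saved under pics/ and viewed, at most 10 in all, crops included, and the job is handed in when it is done.

Besides the shell and the picture viewer there is one more tool, called after "Emit:" in YAML: its name, and indented under it one key for each argument. carry_out: Moves the arm, as the interface text tells. Its arguments: {"type":"object","properties":{"deltas":{"type":"array"},"grip":{"type":"number"},"grip_force":{"type":"number"}},"required":["deltas"]}

```bash
mkdir -p pics; cat > h.py <<'E'
import numpy as np, cv2
from plant import ctrl
def ray(cam,uv):
    m=ctrl.camera_model(cam);K=np.array(m["intrinsics"]);E=np.array(m["extrinsics"])
    p=cv2.undistortPoints(np.array([[uv]],float),K,np.array([m["k1"],0,0,0,0.]))[0,0]
    return np.array([p[0],p[1],1]),E
def at_z(cam,uv,z):
    r,E=ray(cam,uv);R=E[:3,:3];c=-R.T@E[:3,3];d=R.T@r
    return c+d*(z-c[2])/d[2]
def at_d(cam,uv,dep):
    r,E=ray(cam,uv);return E[:3,:3].T@(r*dep-E[:3,3])
def proj(cam,P):
    m=ctrl.camera_model(cam);E=np.array(m["extrinsics"])
    return cv2.projectPoints(np.array([P],float),cv2.Rodrigues(E[:3,:3])[0],E[:3,3],np.array(m["intrinsics"]),np.array([m["k1"],0,0,0,0.]))[0][0,0]
E
python3 - <<'E'
from h import *
for c in("top","side"):
    im,d=ctrl.read_camera(c);cv2.imwrite(f"pics/{c}0.png",im[...,::-1]);np.save(c+"d.npy",d)
    E=np.array(ctrl.camera_model(c)["extrinsics"]);print(c,-E[:3,:3].T@E[:3,3],E[2,:3])
    for q in("large_holder","small_holder","large_holder_ring_mark","large_holder_stage_top","jar","reagent_bottle","beaker","tape","spoon"):
        for r in ctrl.find_in(c,q)[:3]:
            u=r["uv"];dd=d[int(u[1]),int(u[0])];print(q,np.round(u),round(r["score"],2),np.round(at_d(c,u,dd),3) if dd>0 else None)
print({k:np.round(v,3) for k,v in ctrl.get_state().items()})
E
```

```text
top [0.38048835 0.01281839 1.45186732] [ 0.11946359 -0.0151629  -0.99272279]
large_holder [325. 270.] 0.97 [ 0.447 -0.006  0.107]
large_holder [269. 252.] 0.93 [0.496 0.139 0.096]
large_holder [201. 227.] 0.84 [0.568 0.322 0.071]
small_holder [376. 240.] 0.62 [ 0.527 -0.142  0.07 ]
large_holder_ring_mark [201. 225.] 0.78 [0.573 0.324 0.069]
large_holder_ring_mark [328. 274.] 0.52 [ 0.437 -0.015  0.103]
large_holder_ring_mark [270. 258.] 0.51 [0.482 0.138 0.074]
large_holder_stage_top [264. 250.] 0.66 [0.501 0.15  0.103]
large_holder_stage_top [326. 268.] 0.5 [ 0.451 -0.008  0.103]
large_holder_stage_top [281. 220.] 0.24 [0.583 0.108 0.076]
jar [279. 220.] 0.96 [0.583 0.113 0.068]
reagent_bottle [372. 207.] 0.59 [ 0.611 -0.133  0.091]
reagent_bottle [375. 236.] 0.49 [ 0.535 -0.142  0.068]
beaker [326. 171.] 0.64 [ 0.73  -0.014  0.001]
spoon [454. 294.] 0.49 [ 0.38  -0.364  0.008]
side [ 0.36023872 -0.96358067  0.49367779] [ 0.19233579  0.8995178  -0.39226862]
large_holder [265. 268.] 0.93 [ 0.448 -0.028  0.038]
large_holder [283. 229.] 0.6 [0.509 0.12  0.06 ]
large_holder [299. 208.] 
[... 582 characters left out ...]

tape [240. 222.] 0.94 [ 0.425  0.355 -0.002]
tape [319. 264.] 0.55 [ 0.532 -0.163  0.1  ]
spoon [249. 391.] 0.59 [ 0.381 -0.36   0.003]
spoon [322. 265.] 0.21 [ 0.536 -0.166  0.099]
{'time': np.float64(1.0), 'qpos': array([ 1.055,  0.286,  1.577,  0.   ,  1.279, -0.15 ]), 'dq': array([-0.001,  0.   , -0.001, -0.002,  0.   , -0.001]), 'joint_efforts': array([ 0.0000e+00, -4.0597e+01, -2.9295e+01, -0.0000e+00,  1.0000e-03,
       -0.0000e+00]), 'eef_pos': array([0.241, 0.63 , 0.21 ]), 'tcp_rot': array([ 0.182,  0.983,  0.   , -0.   ]), 'contact_force': array([ 0.437, -0.373, -0.373]), 'wrist_torque': array([ 0.018, -0.008,  0.008]), 'finger_force': np.float64(0.0), 'opening': np.float64(1.0)}
```

View pics/top0.png

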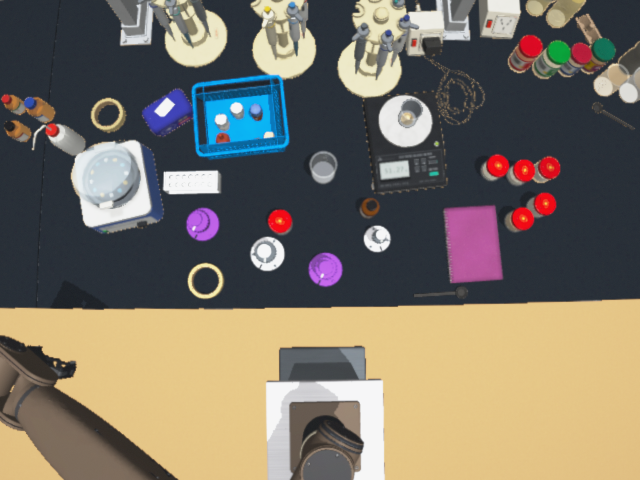

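View pics/side0.png

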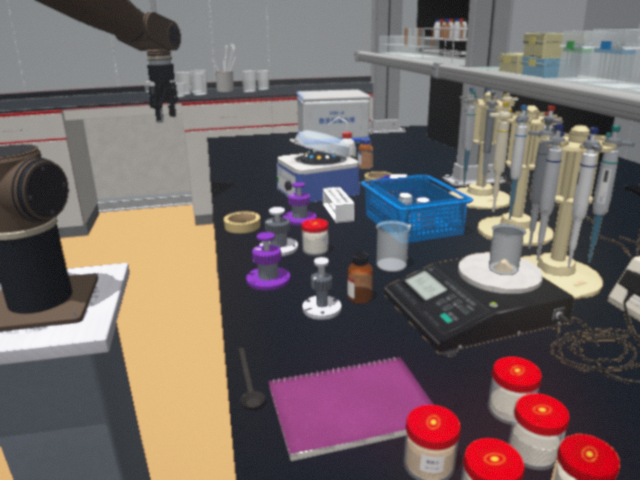

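Top picture: purple look-alikes at (203,224) and (325,269); the larger white-flanged holder is at (267,254), the smaller at (377,239), and the jar at (280,221). My choice is (267,254). I'll check it in a close crop.

```bash
python3 - <<'E'
from h import *
im=cv2.imread("pics/top0.png");d=np.load("topd.npy")
a=cv2.resize(im[228:282,240:294],None,fx=10,fy=10,interpolation=cv2.INTER_CUBIC)
im2=cv2.imread("pics/side0.png")
b=cv2.resize(im2[200:260,255:303][:, :26+22],None,fx=5,fy=9,interpolation=cv2.INTER_CUBIC)
cv2.imwrite("pics/c1.png",np.hstack([a,b]))
# point cloud near
P=[]
for v in range(228,284):
  for u in range(235,300):
    if d[v,u]>0:P.append(np.r_[at_d("top",(u,v),d[v,u]),u,v,im[v,u].astype(float)])
P=np.array(P)
for lo,hi in((.09,.115),(.06,.08),(.004,.016)):
    m=(P[:,2]>lo)&(P[:,2]<hi)&(np.hypot(P[:,0]-.495,P[:,1]-.142)<.055)
    q=P[m];print(lo,len(q),q[:,:3].mean(0).round(4),np.median(q[:,2]).round(4),q[:,:2].min(0).round(3),q[:,:2].max(0).round(3))
# white flange mask circle fit via back-projection to z=.01
hsv=cv2.cvtColor(im,cv2.COLOR_BGR2HSV)
w=((hsv[...,1]<40)&(hsv[...,2]>150)).astype(np.uint8);w[:, :240]=0;w[:,294:]=0;w[:228]=0;w[282:]=0
cs=max(cv2.findContours(w,0,2)[0],key=cv2.contourArea)
h=cv2.convexHull(cs)[:,0]
X=np.array([at_z("top",p,.01)[:2] for p in h.astype(float)])
A=np.c_[2*X,np.ones(len(X))];s=np.linalg.lstsq(A,(X**2).sum(1),rcond=None)[0]
print("flange",s[:2],np.sqrt(s[2]+s[0]**2+s[1]**2))
E
```

```text
Traceback (most recent call last):
  File "h.py", line 11, in at_d
    r,E=ray(cam,uv);return E[:3,:3].T@(r*dep-E[:3,3])
        ~~~^^^^^^^^
  File "h.py", line 4, in ray
    m=ctrl.camera_model(cam);K=np.array(m["intrinsics"]);E=np.array(m["extrinsics"])
ValueError: time passes only in moves, steps and waits
```

View pics/c1.png

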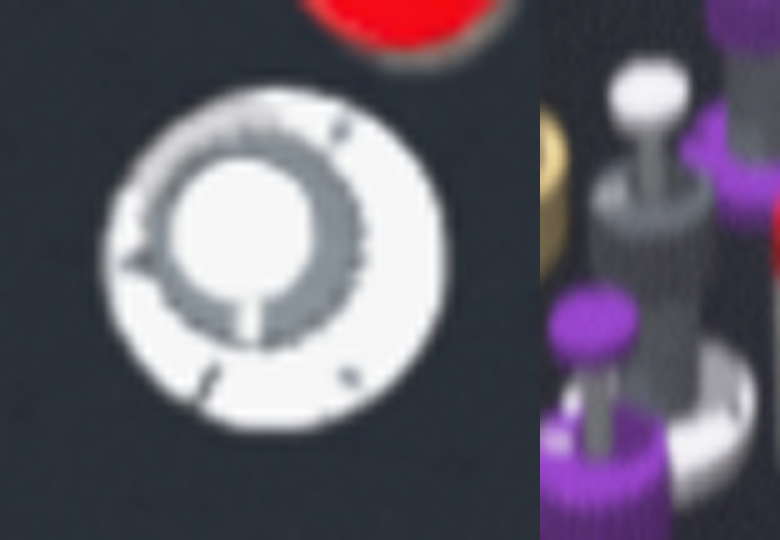

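The crop shows the larger holder: white flange, grey ring, white stage. The index line is at crop (207,384), pixel (260.7,266.4). The ring's white line is at crop (248,325), pixel (264.8,260.5).

```bash
sed -i 's/^from plant import ctrl/from plant import ctrl\nimport functools\ncm=functools.lru_cache(None)(lambda c:ctrl.camera_model(c))/; s/m=ctrl.camera_model(cam)/m=cm(cam)/' h.py; python3 - <<'E'
from h import *
im=cv2.imread("pics/top0.png");d=np.load("topd.npy")
hsv=cv2.cvtColor(im,cv2.COLOR_BGR2HSV)
def fit(X):
    A=np.c_[2*X,np.ones(len(X))];s=np.linalg.lstsq(A,(X**2).sum(1),rcond=None)[0]
    return s[:2].round(4),np.sqrt(s[2]+s[0]**2+s[1]**2).round(4)
w=((hsv[...,1]<60)&(hsv[...,2]>140)).astype(np.uint8);w[:,:248]=0;w[:,294:]=0;w[:228]=0;w[282:]=0;w[:236,268:]=0
h=cv2.convexHull(max(cv2.findContours(w,0,2)[0],key=cv2.contourArea))[:,0].astype(float)
print("flange",fit(np.array([at_z("top",p,.01)[:2] for p in h])))
P=np.array([np.r_[at_d("top",(u,v),d[v,u]),u,v] for v in range(228,284) for u in range(235,300) if d[v,u]>0])
for lo,hi in((.085,.12),(.06,.08)):
    q=P[(P[:,2]>lo)&(P[:,2]<hi)&(np.hypot(P[:,0]-.495,P[:,1]-.142)<.05)]
    print(lo,len(q),q[:,:3].mean(0).round(4),np.median(q[:,2]).round(4))
st=at_z("top",(240+242/10-.5,228+230/10-.5),.10);print("stage",st)
for n,u,z in(("index",(260.3,265.8),.01),("mark",(264.4,260),.07)):
    print(n,at_z("top",u,z))
# obstacles
for q,u,z in(("jar",(280,221),.072),("purple",(325,268),.1),("purple2",(203,222),.1)):
    print(q,at_z("top",u,z))
s=ctrl.get_state()
from scipy.spatial.transform import Rotation as R
print(R.from_quat(s["tcp_rot"]).as_matrix().round(3))
E
```

```text
flange (array([0.4988, 0.1513]), np.float64(0.0467))
0.085 151 [0.5    0.15   0.0992] 0.099
0.06 226 [0.4975 0.1484 0.0707] 0.0708
stage [0.49929996 0.15140014 0.1       ]
index [0.46510362 0.17009504 0.01      ]
mark [0.47676342 0.15267937 0.07      ]
jar [0.57981392 0.11083319 0.072     ]
purple [ 0.45199323 -0.00643365  0.1       ]
purple2 [0.57592429 0.31059055 0.1       ]
[[-0.934  0.358 -0.   ]
 [ 0.358  0.934  0.   ]
 [ 0.    -0.    -1.   ]]
```

Axis ≈ (0.499, 0.151), with the ring about 0.45 rad loose. The jar stands at the axis's -0.46 rad side, so I'll do several strokes on the free side. The gripper stays shut, with one corner of the fingertip in a rib gap and the tool turning with the orbit. First move: to a point outside the ring at orbit angle 1.0, up high.

Emit:
carry_out:
  deltas: [-0.0422,-0.0298,0,0,0,0,-0.0844,-0.0596,0,0,0,0,-0.1266,-0.0894,0,0,0,0,-0.1688,-0.1192,0,0,0,0,-0.211,-0.149,0,0,0,0]
  grip: 0

```text
time: 1.62
eef_pos: [0.3859, 0.4144, 0.2105]
tcp_rot: [0.182, 0.983, 0.0, 0.0]
contact_force: [-0.7, 0.0, 0.1]
opening: 0.001
finger_force: 0.0
```

Emit:
carry_out:
  deltas: [-0.0422,-0.0298,0,0,0,0,-0.0844,-0.0596,0,0,0,0,-0.1266,-0.0894,0,0,0,0,-0.1688,-0.1192,0,0,0,0,-0.211,-0.149,0,0,0,0]

```text
time: 2.25
eef_pos: [0.5297, 0.1996, 0.2105]
tcp_rot: [0.182, 0.983, 0.0, 0.0]
contact_force: [1.1, 0.8, -1.2]
opening: 0.004
finger_force: 0.0
```

Emit:
carry_out:
  deltas: [0,0,0,0,0,0.17,0,0,0,0,0,0.34,0,0,0,0,0,0.51,0,0,0,0,0,0.68,0,0,0,0,0,0.85]

```text
time: 2.88
eef_pos: [0.5289, 0.2011, 0.2103]
tcp_rot: [0.573, 0.819, 0.0, 0.0]
contact_force: [-0.3, 0.9, 0.3]
opening: -0.002
finger_force: 0.0
```

Emit:
carry_out:
  deltas: [0,0,0,0,0,0.17,0,0,0,0,0,0.34,0,0,0,0,0,0.51,0,0,0,0,0,0.68,0,0,0,0,0,0.85]

```text
time: 3.5
eef_pos: [0.5289, 0.2011, 0.2104]
tcp_rot: [0.86, 0.51, 0.0, 0.0]
contact_force: [0.1, 0.1, 0.3]
opening: -0.001
finger_force: 0.0
```

Emit:
carry_out:
  deltas: [0,0,0,0,0,0.17,0,0,0,0,0,0.34,0,0,0,0,0,0.51,0,0,0,0,0,0.68,0,0,0,0,0,0.86]

```text
time: 4.12
eef_pos: [0.5289, 0.2011, 0.2103]
tcp_rot: [0.994, 0.105, 0.0, -0.0]
contact_force: [-0.3, -0.2, -0.2]
opening: -0.001
finger_force: 0.0
```

Emit:
carry_out:
  deltas: [0,0,0.035,0,0,0,0,0,0.07,0,0,0,0,0,0.105,0,0,0,0,0,0.14,0,0,0,0,0,0.158,0,0,0]

```text
time: 4.75
eef_pos: [0.5277, 0.2009, 0.0502]
tcp_rot: [0.994, 0.108, -0.002, 0.0]
contact_force: [-0.3, -0.4, 0.1]
opening: -0.001
finger_force: 0.0
```

Emit:
carry_out:
  deltas: [-0.0028,0.0028,0,0,0,0,-0.0057,0.0057,0,0,0,0]

```text
time: 5.0
eef_pos: [0.5256, 0.1943, 0.0538]
tcp_rot: [0.994, 0.108, 0.001, -0.0]
contact_force: [-0.2, 0.4, 0.4]
opening: -0.005
finger_force: 0.0
```

Emit:
carry_out:
  deltas: [-0.0014,0.0014,0,0,0,0,-0.0014,0.0014,0,0,0,0]

```text
time: 5.25
eef_pos: [0.5241, 0.1926, 0.0534]
tcp_rot: [0.994, 0.108, 0.001, -0.0]
contact_force: [0.6, -0.6, 0.7]
opening: -0.003
finger_force: 0.0
```

```bash
python3 - <<'E'
from h import *
im,d=ctrl.read_camera("top");cv2.imwrite("pics/t1.png",im[...,::-1])
a=cv2.resize(im[222:290,230:310,::-1],None,fx=8,fy=8,interpolation=cv2.INTER_CUBIC)
cv2.imwrite("pics/c2.png",a)
s=ctrl.get_state();print(s["contact_force"],s["eef_pos"],s["qpos"])
E
```

```text
[ 0.70919645 -0.81878749 -0.03682523] [0.52405054 0.1926743  0.05319054] [1.70602043e-01 2.15528498e-01 1.97538214e+00 2.80322773e-05
 9.48920221e-01 1.52578252e+00]
```

Emit:
carry_out:
  deltas: [-0.0007,0.0007,0,0,0,0,-0.0007,0.0007,0,0,0,0]

```text
time: 5.55
eef_pos: [0.5229, 0.1918, 0.0523]
tcp_rot: [0.994, 0.108, 0.0, 0.0]
contact_force: [-0.4, -0.1, 0.0]
opening: -0.003
finger_force: 0.0
```

Emit:
carry_out:
  deltas: [-0.0007,0.0007,0,0,0,0,-0.0007,0.0007,0,0,0,0]

```text
time: 5.8
eef_pos: [0.5223, 0.191, 0.0521]
tcp_rot: [0.994, 0.108, -0.0, 0.0]
contact_force: [-0.2, 0.9, 1.1]
opening: 0.001
finger_force: 0.0
```

View pics/c2.png

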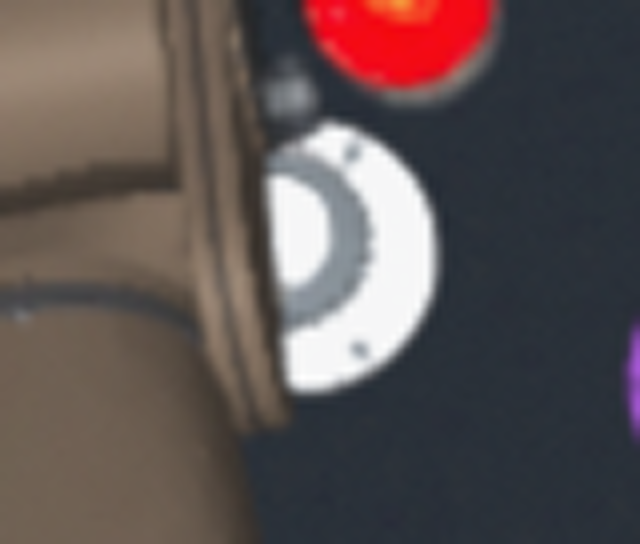

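The arm covers the left half of the holder. The fingertip shows at crop (290,90), close behind the ring, and the jar at (400,40) is clear of it. There is no contact yet, so I'll keep going in.

Emit:
carry_out:
  deltas: [-0.0007,0.0007,0,0,0,0,-0.0007,0.0007,0,0,0,0]

```text
time: 6.05
eef_pos: [0.5218, 0.1901, 0.0522]
tcp_rot: [0.994, 0.108, -0.0, 0.0]
contact_force: [0.2, -0.4, -0.3]
opening: -0.002
finger_force: 0.0
```

Emit:
carry_out:
  deltas: [-0.0007,0.0007,0,0,0,0,-0.0007,0.0007,0,0,0,0]

```text
time: 6.3
eef_pos: [0.5213, 0.1893, 0.0522]
tcp_rot: [0.994, 0.108, -0.0, 0.0]
contact_force: [0.2, -0.4, 0.2]
opening: -0.001
finger_force: 0.0
```

Emit:
carry_out:
  deltas: [-0.0007,0.0007,0,0,0,0,-0.0007,0.0007,0,0,0,0]

```text
time: 6.55
eef_pos: [0.5208, 0.1884, 0.0522]
tcp_rot: [0.994, 0.108, -0.0, 0.0]
contact_force: [-0.2, 0.7, -0.7]
opening: 0.002
finger_force: 0.0
```

Emit:
carry_out:
  deltas: [-0.0007,0.0007,0,0,0,0,-0.0007,0.0007,0,0,0,0]

```text
time: 6.8
eef_pos: [0.5202, 0.1876, 0.0522]
tcp_rot: [0.994, 0.108, -0.0, -0.0]
contact_force: [-0.5, -0.5, 0.8]
opening: -0.0
finger_force: 0.0
```

Emit:
carry_out:
  deltas: [-0.0007,0.0007,0,0,0,0,-0.0007,0.0007,0,0,0,0]

```text
time: 7.05
eef_pos: [0.5197, 0.1868, 0.0522]
tcp_rot: [0.994, 0.108, -0.0, 0.0]
contact_force: [0.5, 0.2, 0.1]
opening: -0.001
finger_force: 0.0
```

Emit:
carry_out:
  deltas: [-0.0007,0.0007,0,0,0,0,-0.0007,0.0007,0,0,0,0]

```text
time: 7.3
eef_pos: [0.5192, 0.186, 0.0522]
tcp_rot: [0.994, 0.108, -0.0, 0.0]
contact_force: [-0.9, -0.4, -0.2]
opening: 0.001
finger_force: 0.0
```

Emit:
carry_out:
  deltas: [-0.0007,0.0007,0,0,0,0,-0.0007,0.0007,0,0,0,0]

```text
time: 7.55
eef_pos: [0.5186, 0.1851, 0.0522]
tcp_rot: [0.994, 0.108, -0.0, 0.0]
contact_force: [-0.2, 0.5, 0.3]
opening: -0.001
finger_force: 0.0
```

Emit:
carry_out:
  deltas: [-0.0007,0.0007,0,0,0,0,-0.0007,0.0007,0,0,0,0]

```text
time: 7.8
eef_pos: [0.5181, 0.1843, 0.0522]
tcp_rot: [0.994, 0.108, -0.0, 0.0]
contact_force: [0.8, 0.5, -0.3]
opening: 0.002
finger_force: 0.0
```

```bash
python3 - <<'E'
from h import *
im,d=ctrl.read_camera("side")
s=ctrl.get_state();p=proj("side",s["eef_pos"]);print(p,s["contact_force"],s["wrist_torque"])
cv2.imwrite("pics/c3.png",cv2.resize(im[165:265,230:340,::-1],None,fx=6,fy=6,interpolation=cv2.INTER_CUBIC)[:600,:660])
E
```

```text
[282.91729119 222.29200428] [ 0.14159598  0.17567022 -0.42893791] [-0.00147598  0.02488897  0.01909734]
```

View pics/c3.png

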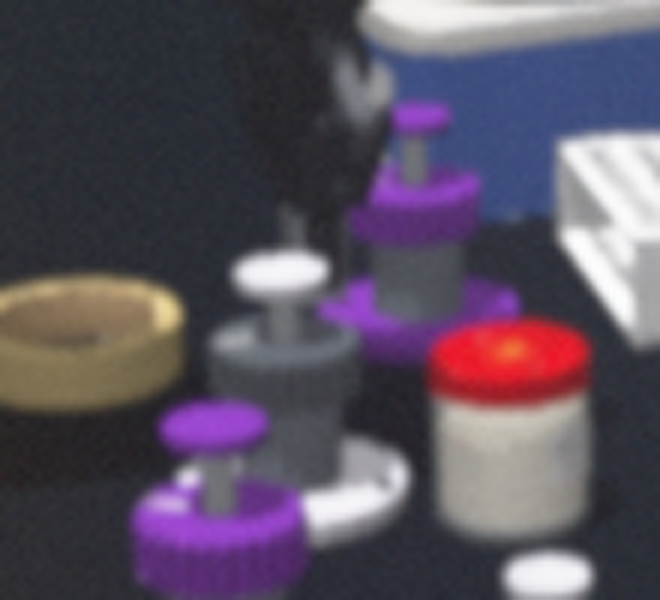

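The side crop shows the fingers coming down behind the stage at about (320,200), with the TCP projected at (317,344) behind the ring. The gripper's body is clear of everything. I'll continue inward.

Emit:
carry_out:
  deltas: [-0.0007,0.0007,0,0,0,0,-0.0007,0.0007,0,0,0,0]

```text
time: 8.1
eef_pos: [0.5176, 0.1834, 0.0522]
tcp_rot: [0.994, 0.108, -0.0, 0.0]
contact_force: [0.1, -0.0, -0.1]
opening: 0.0
finger_force: 0.0
```

Emit:
carry_out:
  deltas: [-0.0007,0.0007,0,0,0,0,-0.0007,0.0007,0,0,0,0]

```text
time: 8.35
eef_pos: [0.517, 0.1826, 0.0522]
tcp_rot: [0.994, 0.108, -0.0, 0.0]
contact_force: [-0.3, 0.6, 0.3]
opening: -0.002
finger_force: 0.0
```

Emit:
carry_out:
  deltas: [-0.0007,0.0007,0,0,0,0,-0.0007,0.0007,0,0,0,0]

```text
time: 8.6
eef_pos: [0.5165, 0.1817, 0.0522]
tcp_rot: [0.994, 0.108, -0.0, 0.0]
contact_force: [-0.1, 0.6, 0.7]
opening: 0.0
finger_force: 0.0
```

Emit:
carry_out:
  deltas: [-0.0007,0.0007,0,0,0,0,-0.0007,0.0007,0,0,0,0]

```text
time: 8.85
eef_pos: [0.516, 0.1809, 0.0522]
tcp_rot: [0.994, 0.108, 0.0, 0.0]
contact_force: [0.2, 0.1, 0.3]
opening: -0.002
finger_force: 0.0
```

Emit:
carry_out:
  deltas: [-0.0007,0.0007,0,0,0,0,-0.0007,0.0007,0,0,0,0]

```text
time: 9.1
eef_pos: [0.5155, 0.1802, 0.0522]
tcp_rot: [0.994, 0.108, 0.0, -0.0]
contact_force: [0.6, -0.1, -0.5]
opening: -0.0
finger_force: 0.1
```

Emit:
carry_out:
  deltas: [-0.0007,0.0007,0,0,0,0,-0.0007,0.0007,0,0,0,0]

```text
time: 9.35
eef_pos: [0.5153, 0.1797, 0.0524]
tcp_rot: [0.994, 0.108, 0.001, -0.0]
contact_force: [0.7, 2.7, -0.3]
opening: 0.001
finger_force: 1.3
```

Emit:
carry_out:
  deltas: [-0.0007,0.0007,0,0,0,0,-0.0007,0.0007,0,0,0,0]

```text
time: 9.6
eef_pos: [0.5151, 0.1794, 0.0525]
tcp_rot: [0.994, 0.107, 0.001, -0.001]
contact_force: [2.8, 4.2, -1.3]
opening: -0.003
finger_force: 2.7
```

Contact is made at about 5 N. I'll press 1 mm more and orbit 0.9 rad counterclockwise, then check the forces.

Emit:
carry_out:
  deltas: [-0.0007,0.0007,0,0,0,0]

```text
time: 9.72
eef_pos: [0.515, 0.1791, 0.0526]
tcp_rot: [0.994, 0.107, 0.002, -0.002]
contact_force: [4.5, 7.6, -2.5]
opening: 0.001
finger_force: 4.3
```

Emit:
carry_out:
  deltas: [-0.00443,-0.00325,0,0,0,-0.18,-0.00936,-0.00565,0,0,0,-0.36,-0.01465,-0.00713,0,0,0,-0.54,-0.02011,-0.00764,0,0,0,-0.72,-0.02558,-0.00716,0,0,0,-0.9]

```text
time: 10.35
eef_pos: [0.4912, 0.181, 0.0545]
tcp_rot: [0.847, 0.532, 0.005, 0.001]
contact_force: [5.3, 7.4, 1.2]
opening: -0.0
finger_force: 3.9
```

```bash
python3 - <<'E'
from h import *
im,d=ctrl.read_camera("top");cv2.imwrite("pics/t2.png",im[...,::-1])
cv2.imwrite("pics/c4.png",cv2.resize(im[228:282,240:294,::-1],None,fx=10,fy=10,interpolation=cv2.INTER_CUBIC))
s=ctrl.get_state();print(s["contact_force"],s["eef_pos"],s["qpos"],s["finger_force"])
E
```

```text
[4.3076967  8.06526786 3.20699321] [0.4901901  0.18089429 0.05435431] [0.15776615 0.13601383 2.0659715  0.0033787  0.93067386 0.60054337] 3.80491241812706
```

View pics/c4.png

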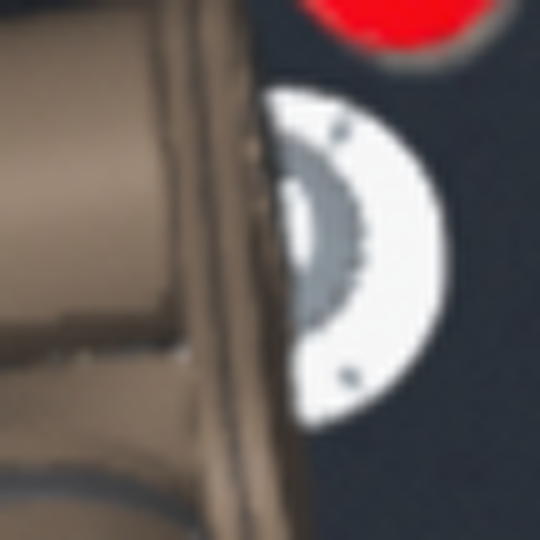

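The arm hides most of the ring, but the white line should show near crop (331,309) if the ring had followed by 0.9 rad, and it doesn't. The tangential force is also higher than ring friction explains. I'll check where the contact really is.

```bash
python3 - <<'E'
from h import *
from scipy.spatial.transform import Rotation as R
im,d=ctrl.read_camera("side")
s=ctrl.get_state();F=s["contact_force"];T=s["wrist_torque"];print(F,T)
print("r=FxT/F2",np.cross(F,T)/(F@F))
cv2.imwrite("pics/c5.png",cv2.resize(im[175:250,250:325,::-1],None,fx=8,fy=8,interpolation=cv2.INTER_CUBIC))
# clouds of dark finger points near TCP relative to TCP
P=np.array([np.r_[at_d("side",(u,v),d[v,u]),u,v] for v in range(160,235) for u in range(250,330) if d[v,u]>0])
q=P[(np.hypot(P[:,0]-s["eef_pos"][0],P[:,1]-s["eef_pos"][1])<.06)]
for v in range(160,230,5):
    k=q[q[:,4]==v]
    if len(k):print(v,[(int(a[3]),*(a[:3]*1000).round().astype(int).tolist()) for a in k[::2]])
E
```

```text
[3.47243035 6.59109121 1.57015946] [ 1.18101473 -0.64141499  0.14570311]
r=FxT/F2 [ 0.03394193  0.0232627  -0.17271338]
160 [(251, 451, 179, 213), (253, 454, 164, 216), (255, 458, 160, 217), (257, 462, 154, 218), (259, 466, 148, 219), (261, 470, 148, 219), (263, 475, 146, 219), (265, 479, 144, 219), (267, 483, 145, 219), (269, 487, 141, 219), (271, 493, 147, 217), (273, 497, 143, 218), (275, 501, 143, 218), (277, 506, 151, 216), (279, 511, 149, 216), (281, 516, 153, 214), (283, 522, 164, 211)]
165 [(252, 453, 186, 199), (254, 455, 164, 204), (256, 459, 153, 207), (258, 463, 153, 207), (260, 468, 150, 207), (262, 472, 144, 208), (264, 475, 139, 209), (266, 480, 142, 208), (268, 485, 143, 207), (270, 489, 141, 208), (272, 494, 145, 206), (274, 498, 141, 207), (276, 503, 145, 206), (278, 508, 152, 204), (280, 513, 156, 202), (282, 518, 154, 202), (284, 525, 171, 198)]
170 [(251, 450, 185, 188), (253, 454, 184, 188), (255, 459, 182, 188), (257, 463, 181, 188), (259, 467, 176, 189), (261, 472, 176, 188), (263, 476, 173, 189), (265, 480, 169, 190), (267, 485, 169, 189), (269, 489, 168, 189
[... 2705 characters left out ...]
05, 149, 97), (281, 510, 147, 97), (283, 514, 146, 98)]
215 [(267, 479, 173, 79), (269, 484, 170, 79), (271, 488, 168, 80), (273, 494, 173, 77), (276, 497, 146, 87), (278, 502, 149, 85)]
220 [(267, 478, 167, 68), (269, 482, 162, 70), (271, 487, 160, 70), (273, 491, 159, 70), (275, 495, 150, 73), (277, 499, 145, 75), (279, 504, 148, 73), (281, 510, 157, 69), (283, 514, 154, 69), (285, 518, 146, 72), (287, 524, 153, 69), (289, 529, 154, 68)]
225 [(265, 470, 144, 65), (267, 475, 142, 66), (269, 479, 135, 68), (271, 483, 131, 69), (273, 487, 129, 69), (275, 492, 129, 69), (277, 496, 125, 70), (279, 501, 127, 69), (281, 506, 128, 68), (284, 512, 126, 68), (286, 518, 130, 66), (288, 523, 132, 65)]
```

View pics/c5.png

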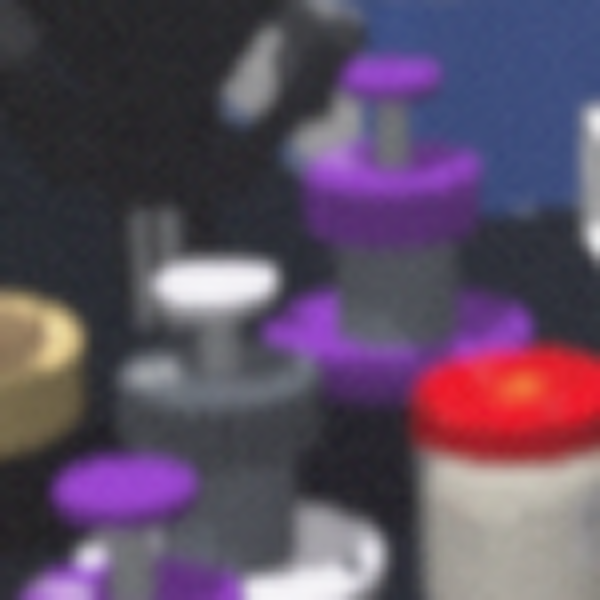

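The fingertips are slim near the tip and widen at stage height, at about z = 0.10. The finger may therefore be leaning on the stage instead of the ring. Test: back off, raise the tip above the ring, and press again at the same place.

Emit:
carry_out:
  deltas: [0.006,-0.006,0,0,0,0,0.006,-0.006,0,0,0,0]

```text
time: 10.7
eef_pos: [0.4836, 0.1871, 0.0517]
tcp_rot: [0.848, 0.53, -0.001, -0.0]
contact_force: [0.8, 0.0, -0.5]
opening: -0.003
finger_force: 0.0
```

Emit:
carry_out:
  deltas: [0,0,-0.023,0,0,0,0,0,-0.023,0,0,0]

```text
time: 10.95
eef_pos: [0.4856, 0.1871, 0.0764]
tcp_rot: [0.848, 0.529, 0.001, 0.001]
contact_force: [-0.5, -0.6, 0.0]
opening: -0.003
finger_force: 0.0
```

Emit:
carry_out:
  deltas: [-0.003,0.003,0,0,0,0,-0.006,0.006,0,0,0,0,-0.006,0.006,0,0,0,0]

```text
time: 11.32
eef_pos: [0.487, 0.1786, 0.0745]
tcp_rot: [0.849, 0.529, -0.001, -0.0]
contact_force: [-0.3, -0.5, 0.5]
opening: 0.003
finger_force: 0.0
```

```bash
python3 - <<'E'
from h import *
s=ctrl.get_state();F=s["contact_force"];T=s["wrist_torque"];print(F,T,s["eef_pos"],np.cross(F,T)/(F@F))
E
```

```text
[-0.33192605 -0.46270565  0.47234464] [ 0.0253229   0.01621447 -0.03454427] [0.48698309 0.17862896 0.07447327] [0.01520881 0.00090429 0.01157337]
```

Emit:
carry_out:
  deltas: [0.05,-0.025,0,0,0,0,0.1,-0.05,-0.03,0,0,0,0.1,-0.05,-0.03,0,0,0]

```text
time: 11.7
eef_pos: [0.4878, 0.2945, 0.1078]
tcp_rot: [0.847, 0.531, 0.003, 0.0]
contact_force: [0.7, -0.1, 0.6]
opening: 0.002
finger_force: 0.0
```

```bash
python3 - <<'E'
from h import *
im,d=ctrl.read_camera("top");cv2.imwrite("pics/t3.png",im[...,::-1])
ims,d=ctrl.read_camera("side");cv2.imwrite("pics/s3.png",ims[...,::-1])
a=cv2.resize(im[228:282,240:294,::-1],(540,540),interpolation=cv2.INTER_CUBIC)
s=ctrl.get_state();p=proj("side",s["eef_pos"]);u,v=int(p[0]),int(p[1]);print(p,s["eef_pos"])
b=ims[max(v-45,0):v+9,u-13:u+13,::-1]
cv2.imwrite("pics/c6.png",np.hstack([a,cv2.resize(b,(260,540),interpolation=cv2.INTER_CUBIC)]))
E
```

```text
[263.39013321 189.81263757] [0.48614888 0.29121044 0.10503643]
```

View pics/c6.png

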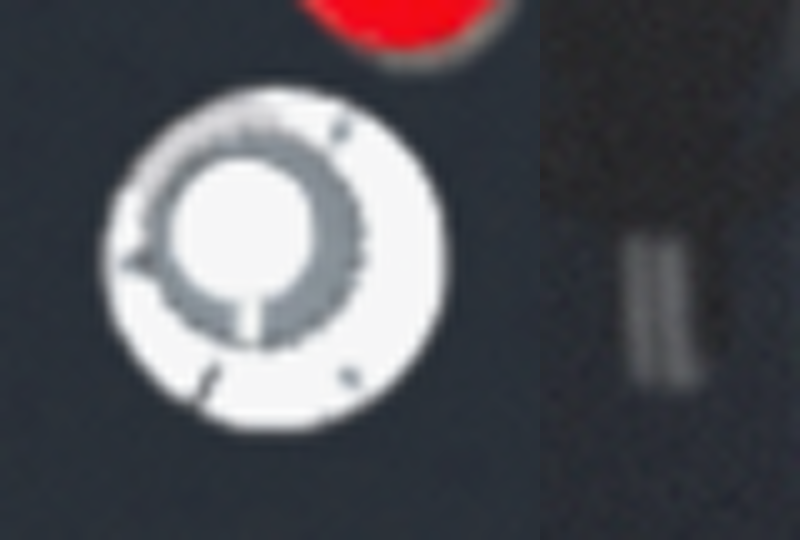

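The ring's white line is still at crop (250,325), so the ring has not moved and the finger only touched the stage. On the right, the visible fingertips end at crop y≈385, about 7 px above the projected TCP. They seem to end higher than assumed. I'll measure that with depth.

```bash
python3 - <<'E'
from h import *
for c in("side","top"):
    E=np.array(cm(c)["extrinsics"])
    im,d=ctrl.read_camera(c);s=ctrl.get_state();e=s["eef_pos"];p=proj(c,e);u0,v0=p
    print(c,p.round(1),"tcp depth",(E[:3,:3]@e+E[:3,3])[2].round(3),e.round(4))
    if c=="side":
        for v in range(int(v0)-30,int(v0)+5,2):
            print(v,[(u,(at_d(c,(u,v),d[v,u])*1000).round().astype(int).tolist()) if d[v,u]>0 else 0 for u in range(int(u0)-4,int(u0)+6,2)], im[v,int(u0)-2])
E
```

```text
side [263.3 190.2] tcp depth 1.305 [0.4858 0.2903 0.1043]
160 [(259, [479, 283, 186]), (261, [485, 298, 182]), (263, [488, 275, 187]), (265, [493, 273, 187]), (267, [500, 297, 181])] [41 40 45]
162 [(259, [478, 280, 181]), (261, [483, 279, 181]), (263, [488, 282, 180]), (265, [492, 273, 182]), (267, [498, 283, 179])] [40 42 44]
164 [(259, [478, 283, 176]), (261, [483, 282, 175]), (263, [487, 274, 177]), (265, [492, 275, 177]), (267, [498, 281, 175])] [40 40 43]
166 [(259, [478, 281, 171]), (261, [483, 280, 171]), (263, [487, 277, 171]), (265, [492, 275, 171]), (267, [497, 276, 171])] [40 41 43]
168 [(259, [478, 288, 164]), (261, [483, 290, 163]), (263, [487, 278, 166]), (265, [492, 278, 165]), (267, [497, 279, 165])] [63 63 65]
170 [(259, [477, 281, 161]), (261, [482, 281, 160]), (263, [487, 282, 160]), (265, [492, 281, 159]), (267, [498, 289, 157])] [84 85 86]
172 [(259, [477, 282, 155]), (261, [482, 282, 155]), (263, [486, 277, 156]), (265, [492, 280, 155]), (267, [497, 280, 154])] [79 79 83]
174 [(259, [477, 282, 150]), (261, [481, 278, 151]), (263, [486, 279, 150]), (265, [491, 2
[... 727 characters left out ...]
9, [511, 679, -1]), (261, [518, 682, -2]), (263, [524, 678, -1]), (265, [531, 676, -1]), (267, [537, 672, -1])] [43 46 53]
188 [(259, [510, 669, -4]), (261, [515, 659, -2]), (263, [522, 659, -2]), (265, [528, 656, -2]), (267, [534, 649, 0])] [40 42 48]
190 [(259, [506, 634, -1]), (261, [513, 634, -1]), (263, [519, 634, -2]), (265, [525, 631, -1]), (267, [532, 626, 0])] [44 46 55]
192 [(259, [505, 622, -4]), (261, [511, 618, -3]), (263, [517, 617, -3]), (265, [522, 604, 0]), (267, [530, 616, -4])] [41 46 53]
194 [(259, [502, 597, -2]), (261, [508, 594, -2]), (263, [514, 594, -2]), (265, [520, 590, -2]), (267, [526, 586, -1])] [38 43 51]
top [210.2 256.3] tcp depth 1.346 [0.4856 0.2899 0.104 ]
```

The depth confirms it: the real fingertips end about 20 mm above the reported TCP, so I had passed above the ring. I'll re-approach at orbit angle 1.9, with the TCP at z ≈ 0.034 (tip ≈ 0.054).

Emit:
carry_out:
  deltas: [-0.0405,0.0204,0,0,0,0,-0.081,0.0408,0,0,0,0,-0.081,0.0408,0.035,0,0,0,-0.081,0.0408,0.07,0,0,0,-0.081,0.0408,0.07,0,0,0]

```text
time: 12.52
eef_pos: [0.4839, 0.1982, 0.0315]
tcp_rot: [0.849, 0.528, -0.004, -0.002]
contact_force: [-1.1, 0.0, 0.4]
opening: 0.003
finger_force: 0.0
```

Emit:
carry_out:
  deltas: [-0.0021,0.0021,0,0,0,0,-0.0042,0.0042,0,0,0,0,-0.0042,0.0042,0,0,0,0]

```text
time: 12.9
eef_pos: [0.4905, 0.1947, 0.0366]
tcp_rot: [0.848, 0.529, 0.001, 0.0]
contact_force: [-0.2, -0.1, -0.2]
opening: 0.003
finger_force: 0.0
```

Emit:
carry_out:
  deltas: [-0.0007,0.0007,0,0,0,0,-0.0007,0.0007,0,0,0,0]

```text
time: 13.15
eef_pos: [0.4899, 0.1938, 0.0356]
tcp_rot: [0.848, 0.529, 0.0, 0.0]
contact_force: [0.3, -0.0, -0.3]
opening: 0.005
finger_force: 0.1
```

Emit:
carry_out:
  deltas: [-0.0007,0.0007,0,0,0,0,-0.0007,0.0007,0,0,0,0]

```text
time: 13.4
eef_pos: [0.49, 0.1934, 0.0354]
tcp_rot: [0.848, 0.529, 0.0, -0.0]
contact_force: [-0.5, 2.8, 0.4]
opening: -0.002
finger_force: 1.3
```

Emit:
carry_out:
  deltas: [-0.0007,0.0007,0,0,0,0,-0.0007,0.0007,0,0,0,0]

```text
time: 13.65
eef_pos: [0.49, 0.1931, 0.0354]
tcp_rot: [0.849, 0.529, 0.0, -0.001]
contact_force: [-2.2, 6.2, 1.2]
opening: 0.001
finger_force: 2.5
```

The contact is now on the rim, at 6 N radial. I'll stroke 0.9 rad.

Emit:
carry_out:
  deltas: [-0.00512,-0.00549,0,0,0,-0.18,-0.01113,-0.00998,0,0,0,-0.36,-0.01786,-0.01332,0,0,0,-0.54,-0.02507,-0.01541,0,0,0,-0.72,-0.03254,-0.01616,0,0,0,-0.9]

```text
time: 14.28
eef_pos: [0.4613, 0.1698, 0.0353]
tcp_rot: [0.531, 0.847, 0.0, -0.0]
contact_force: [-0.5, 1.4, 0.9]
opening: 0.002
finger_force: 0.9
```

```bash
cat > st.py <<'E'
from h import *
s=ctrl.get_state();F=s["contact_force"];e=s["eef_pos"];r=e[:2]-[.499,.151];o=r/np.hypot(*r)
print("t",s["time"],"pos",e.round(4),"alpha",np.arctan2(o[1],o[0])%6.283,"dist",np.hypot(*r),"Frad",F[:2]@o,"Ftan",F[1]*o[0]-F[0]*o[1],"Fz",F[2],"q",s["qpos"].round(2))
E
python3 - <<'E'
from st import *
im,d=ctrl.read_camera("top");ims,_=ctrl.read_camera("side")
f=lambda a:cv2.resize(a[...,::-1],(400,560),interpolation=cv2.INTER_CUBIC)
cv2.imwrite("pics/c7.png",np.hstack([f(im[226:282,244:284]),f(ims[195:251,262:302])]))
E
```

```text
t 14.275 pos [0.4613 0.1698 0.0353] alpha 2.679619792503722 dist 0.042155504077153 Frad 1.0122194851843842 Ftan -1.0214242996467435 Fz 0.9447175033306948 q [ 0.15  0.11  2.14  0.    0.89 -0.31]
```

View pics/c7.png

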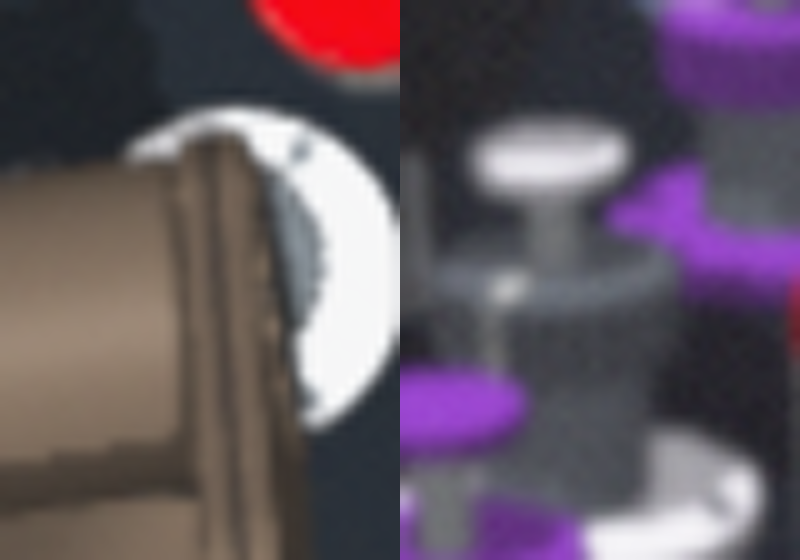

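The ring turns now: in the side picture its white line is at crop (510,290), pixel (273,224), and has come round to the camera side. I'll write a numeric line detector, press 1.4 mm more, and stroke on.

```bash
cat > mark.py <<'E'
from h import *
AX=np.array([.499,.151]); IDX=2.63
def prof(cam,img,pts):
    g=img.min(2).astype(np.float32);uv=np.array([proj(cam,p) for p in pts],np.float32)
    return cv2.remap(g,uv[:,0].reshape(1,-1),uv[:,1].reshape(1,-1),cv2.INTER_LINEAR)[0]
def mark(cams=("side","top")):
    A=np.arange(0,2*np.pi,.04)
    for c in cams:
        img,_=ctrl.read_camera(c)
        P=np.mean([prof(c,img,[[AX[0]+r*np.cos(a),AX[1]+r*np.sin(a),z] for a in A]) for r,z in((25,.07),(27.5,.07),(29.5,.068),(29.5,.064)) for r in [r/1000]],0)
        o=np.argsort(-P)[:8];b=P-np.median(P);w=np.where((np.abs((A-A[o[0]]+np.pi)%(2*np.pi)-np.pi)<.25),np.clip(b,0,None),0)
        pk=np.angle((w*np.exp(1j*A)).sum())%(2*np.pi)
        print(c,"med",np.median(P).round(),"peak",pk.round(3),P.max().round(),"ring mod 2pi",((pk-IDX)%(2*np.pi)).round(3),"top",[(A[k].round(2),int(P[k])) for k in o])
E
python3 -c "
import st
from mark import *
mark()"
```

```text
t 14.375 pos [0.4609 0.1694 0.0351] alpha 2.692178388250272 dist 0.04226153562145332 Frad 2.717816514676895 Ftan -0.3996508167477896 Fz 1.1601454150909871 q [ 0.15  0.11  2.14 -0.    0.89 -0.3 ]
side med 86.0 peak 4.092 122.0 ring mod 2pi 1.462 top [(np.float64(4.08), 122), (np.float64(4.12), 122), (np.float64(4.04), 119), (np.float64(4.16), 118), (np.float64(4.0), 114), (np.float64(4.2), 112), (np.float64(1.44), 110), (np.float64(1.4), 109)]
top med 99.0 peak 5.198 187.0 ring mod 2pi 2.568 top [(np.float64(5.2), 187), (np.float64(5.04), 187), (np.float64(5.24), 186), (np.float64(5.08), 185), (np.float64(5.16), 184), (np.float64(5.12), 184), (np.float64(5.28), 184), (np.float64(5.32), 183)]
```

Emit:
carry_out:
  deltas: [-0.001,0.001,0,0,0,0,-0.001,0.001,0,0,0,0]

```text
time: 14.72
eef_pos: [0.4615, 0.1696, 0.0347]
tcp_rot: [0.534, 0.845, -0.001, -0.002]
contact_force: [-5.1, 2.6, 2.7]
opening: -0.002
finger_force: 2.2
```

Emit:
carry_out:
  deltas: [-0.00492,-0.00533,0,0,0,-0.18,-0.01072,-0.0097,0,0,0,-0.36,-0.0172,-0.01295,0,0,0,-0.54,-0.02416,-0.015,0,0,0,-0.72,-0.03138,-0.01576,0,0,0,-0.9]

```text
time: 15.35
eef_pos: [0.4618, 0.1339, 0.0348]
tcp_rot: [0.11, 0.994, -0.0, -0.0]
contact_force: [-1.2, 1.7, 0.2]
opening: 0.0
finger_force: 0.6
```

```bash
python3 -c "
import st
from mark import *
mark(['side'])"
```

```text
t 15.35 pos [0.4618 0.1339 0.0348] alpha 3.5728433671804933 dist 0.04091605797067701 Frad 0.410579428677563 Ftan -2.070348209484055 Fz 0.1679016280431564 q [ 0.07  0.09  2.16 -0.    0.89 -1.28]
side med 70.0 peak 1.418 111.0 ring mod 2pi 5.071 top [(np.float64(1.4), 110), (np.float64(1.44), 110), (np.float64(1.48), 109), (np.float64(1.36), 107), (np.float64(1.52), 106), (np.float64(1.32), 103), (np.float64(1.56), 101), (np.float64(4.88), 99)]
```

Corrected axis ≈ (0.4996, 0.1524). I'll press 1.7 mm and do the last 0.9 rad of this stroke.

Emit:
carry_out:
  deltas: [-0.0012,0.0012,0,0,0,0]

```text
time: 15.52
eef_pos: [0.4623, 0.1344, 0.0346]
tcp_rot: [0.114, 0.993, -0.001, -0.002]
contact_force: [-4.6, -1.4, 1.5]
opening: 0.001
finger_force: 2.3
```

Emit:
carry_out:
  deltas: [-0.0051,-0.00512,0,0,0,-0.18,-0.01103,-0.00924,0,0,0,-0.36,-0.01761,-0.01223,0,0,0,-0.54,-0.02462,-0.014,0,0,0,-0.72,-0.03182,-0.01448,0,0,0,-0.9]

```text
time: 16.15
eef_pos: [0.4899, 0.1118, 0.0345]
tcp_rot: [-0.333, 0.943, -0.002, -0.003]
contact_force: [-4.3, -7.2, 2.2]
opening: 0.002
finger_force: 3.9
```

```bash
sed -i 's/\[.499,.151\]/[.4996,.1524]/' st.py mark.py
sed -i 's/        o=np.argsort/        P[(A<3.2)|(A>6.1)]*=(c=="top")\n        o=np.argsort/' mark.py
python3 -c "
import st
from mark import *
mark(['side','top'])"
```

```text
t 16.15 pos [0.4899 0.1118 0.0345] alpha 4.477986687654202 dist 0.04170806232927957 Frad 8.022359474525373 Ftan -2.4778778142161473 Fz 2.1824356763271506 q [ 0.02  0.14  2.11 -0.01  0.9  -2.22]
side med 0.0 peak 4.231 108.0 ring mod 2pi 1.601 top [(np.float64(4.24), 107), (np.float64(4.28), 106), (np.float64(4.2), 102), (np.float64(4.32), 101), (np.float64(4.16), 96), (np.float64(4.36), 92), (np.float64(4.12), 91), (np.float64(4.08), 87)]
top med 99.0 peak 5.319 119.0 ring mod 2pi 2.689 top [(np.float64(5.32), 119), (np.float64(5.28), 119), (np.float64(5.36), 118), (np.float64(5.24), 118), (np.float64(1.08), 118), (np.float64(5.4), 118), (np.float64(1.04), 118), (np.float64(1.12), 118)]
```

Good contact. Now retreat 10 mm and return along the arc.

Emit:
carry_out:
  deltas: [0.0036,-0.0036,0,0,0,0,0.0071,-0.0071,0,0,0,0,0.0071,-0.0071,0,0,0,0]

```text
time: 16.62
eef_pos: [0.4907, 0.1037, 0.0355]
tcp_rot: [-0.33, 0.944, -0.0, 0.001]
contact_force: [-0.4, -0.1, -0.2]
opening: -0.0
finger_force: 0.0
```

Emit:
carry_out:
  deltas: [0.00526,0.00733,0,0,0,0.18,0.00912,0.01549,0,0,0,0.36,0.01146,0.0242,0,0,0,0.54,0.0122,0.0332,0,0,0,0.72,0.01131,0.04218,0,0,0,0.9]

```text
time: 17.25
eef_pos: [0.4551, 0.1301, 0.0355]
tcp_rot: [0.116, 0.993, 0.0, 0.0]
contact_force: [0.6, -1.4, 0.7]
opening: -0.001
finger_force: 0.0
```

Emit:
carry_out:
  deltas: [0.00526,0.00733,0,0,0,0.18,0.00912,0.01549,0,0,0,0.36,0.01146,0.0242,0,0,0,0.54,0.0122,0.0332,0,0,0,0.72,0.01131,0.04218,0,0,0,0.9]

```text
time: 17.88
eef_pos: [0.4537, 0.174, 0.0355]
tcp_rot: [0.536, 0.844, 0.0, 0.0]
contact_force: [0.3, 0.8, -0.8]
opening: -0.003
finger_force: 0.0
```

Emit:
carry_out:
  deltas: [0.00526,0.00733,0,0,0,0.18,0.00912,0.01549,0,0,0,0.36,0.01146,0.0242,0,0,0,0.54,0.0122,0.0332,0,0,0,0.72,0.01131,0.04218,0,0,0,0.9]

```text
time: 18.5
eef_pos: [0.4871, 0.2023, 0.0354]
tcp_rot: [0.85, 0.527, 0.0, 0.0]
contact_force: [0.6, 0.1, -0.2]
opening: 0.0
finger_force: 0.0
```

Emit:
carry_out:
  deltas: [0.00526,0.00733,0,0,0,0.18,0.00912,0.01549,0,0,0,0.36,0.01146,0.0242,0,0,0,0.54,0.0122,0.0332,0,0,0,0.72,0.01131,0.04218,0,0,0,0.9]

```text
time: 19.12
eef_pos: [0.5301, 0.1936, 0.0354]
tcp_rot: [0.995, 0.105, 0.0, -0.0]
contact_force: [0.1, 0.5, -0.2]
opening: -0.002
finger_force: 0.0
```

```bash
python3 -c "
import st
from mark import *
mark(['side','top'])"
```

```text
t 19.125 pos [0.5301 0.1936 0.0354] alpha 0.9345521650213329 dist 0.0512840103940406 Frad 0.4342726173536097 Ftan 0.1741338318361555 Fz -0.2145518674045762 q [0.17 0.26 1.97 0.   0.92 1.53]
side med 0.0 peak 5.641 110.0 ring mod 2pi 3.011 top [(np.float64(5.64), 109), (np.float64(5.68), 109), (np.float64(5.6), 109), (np.float64(5.72), 108), (np.float64(5.56), 107), (np.float64(5.76), 106), (np.float64(5.52), 105), (np.float64(5.8), 105)]
top med 108.0 peak 5.765 204.0 ring mod 2pi 3.135 top [(np.float64(5.76), 203), (np.float64(5.8), 203), (np.float64(5.72), 200), (np.float64(5.84), 196), (np.float64(5.68), 191), (np.float64(5.88), 189), (np.float64(5.92), 180), (np.float64(5.64), 179)]
```

The top camera gives the line at 5.765 rad, so the ring is at about 3.13: it followed the stroke without slip. Next full stroke: press in, then 0.9 rad at a time.

Emit:
carry_out:
  deltas: [-0.0036,0.0036,0,0,0,0,-0.0071,0.0071,0,0,0,0,-0.0071,0.0071,0,0,0,0]

```text
time: 19.6
eef_pos: [0.524, 0.1852, 0.0355]
tcp_rot: [0.994, 0.108, 0.0, -0.0]
contact_force: [0.7, 1.9, -0.1]
opening: -0.002
finger_force: 1.4
```

Emit:
carry_out:
  deltas: [-0.001,0.001,0,0,0,0,-0.001,0.001,0,0,0,0]

```text
time: 19.85
eef_pos: [0.5244, 0.1846, 0.0356]
tcp_rot: [0.994, 0.108, 0.002, -0.001]
contact_force: [3.2, 4.9, -1.1]
opening: 0.002
finger_force: 2.7
```

```bash
python3 st.py
```

```text
t 19.85 pos [0.5244 0.1846 0.0356] alpha 0.9154017562723288 dist 0.04066542549152137 Frad 5.809703675725362 Ftan 0.45524340318614387 Fz -1.1419685922584581 q [0.16 0.24 1.99 0.   0.91 1.51]
```

Emit:
carry_out:
  deltas: [-0.0051,-0.00512,0,0,0,-0.18,-0.01103,-0.00924,0,0,0,-0.36,-0.01761,-0.01223,0,0,0,-0.54,-0.02462,-0.014,0,0,0,-0.72,-0.03182,-0.01448,0,0,0,-0.9]

```text
time: 20.48
eef_pos: [0.4894, 0.1914, 0.0355]
tcp_rot: [0.847, 0.532, 0.001, 0.0]
contact_force: [0.3, 1.5, 0.3]
opening: 0.005
finger_force: 1.5
```

Emit:
carry_out:
  deltas: [-0.0051,-0.00512,0,0,0,-0.18,-0.01103,-0.00924,0,0,0,-0.36,-0.01761,-0.01223,0,0,0,-0.54,-0.02462,-0.014,0,0,0,-0.72,-0.03182,-0.01448,0,0,0,-0.9]

```text
time: 21.1
eef_pos: [0.4618, 0.1686, 0.0353]
tcp_rot: [0.531, 0.848, -0.0, -0.0]
contact_force: [0.0, 0.6, 0.3]
opening: -0.001
finger_force: 0.6
```

```bash
python3 st.py
```

```text
t 21.1 pos [0.4618 0.1686 0.0353] alpha 2.736015655381296 dist 0.04111718729132561 Frad 0.19300792591903543 Ftan -0.5717132311740155 Fz 0.31567052867204226 q [ 0.14  0.11  2.14 -0.    0.89 -0.31]
```

Emit:
carry_out:
  deltas: [-0.001,0.001,0,0,0,0,-0.001,0.001,0,0,0,0]

```text
time: 21.35
eef_pos: [0.4623, 0.1685, 0.0348]
tcp_rot: [0.535, 0.845, -0.001, -0.001]
contact_force: [-4.2, 1.9, 2.0]
opening: 0.0
finger_force: 1.8
```

Emit:
carry_out:
  deltas: [-0.0051,-0.00512,0,0,0,-0.18,-0.01103,-0.00924,0,0,0,-0.36,-0.01761,-0.01223,0,0,0,-0.54,-0.02462,-0.014,0,0,0,-0.72,-0.03182,-0.01448,0,0,0,-0.9]

```text
time: 21.98
eef_pos: [0.4635, 0.133, 0.0348]
tcp_rot: [0.11, 0.994, -0.001, -0.001]
contact_force: [-2.8, 1.6, 0.5]
opening: -0.001
finger_force: 1.0
```

```bash
python3 -c "
import st
from mark import *
mark(['side','top'])"
```

```text
t 21.975 pos [0.4635 0.133  0.0348] alpha 3.633756815781399 dist 0.040969231768864495 Frad 1.6796754431817569 Ftan -2.703164781490078 Fz 0.5270093941983034 q [ 0.07  0.09  2.16 -0.    0.89 -1.28]
side med 0.0 peak 3.517 87.0 ring mod 2pi 0.887 top [(np.float64(3.52), 87), (np.float64(3.48), 86), (np.float64(3.56), 86), (np.float64(3.44), 85), (np.float64(3.4), 85), (np.float64(3.6), 84), (np.float64(3.36), 83), (np.float64(3.64), 82)]
top med 109.0 peak 0.256 144.0 ring mod 2pi 3.909 top [(np.float64(0.28), 144), (np.float64(0.24), 143), (np.float64(0.32), 143), (np.float64(0.36), 138), (np.float64(6.24), 137), (np.float64(6.28), 137), (np.float64(0.0), 137), (np.float64(0.04), 135)]
```

Emit:
carry_out:
  deltas: [-0.0007,0.0007,0,0,0,0]

```text
time: 22.2
eef_pos: [0.464, 0.1334, 0.0346]
tcp_rot: [0.114, 0.993, -0.001, -0.001]
contact_force: [-3.9, -2.1, 0.9]
opening: 0.0
finger_force: 2.4
```

Emit:
carry_out:
  deltas: [-0.0051,-0.00512,0,0,0,-0.18,-0.01103,-0.00924,0,0,0,-0.36,-0.01761,-0.01223,0,0,0,-0.54,-0.02462,-0.014,0,0,0,-0.72,-0.03182,-0.01448,0,0,0,-0.9]

```text
time: 22.82
eef_pos: [0.4923, 0.1122, 0.0347]
tcp_rot: [-0.333, 0.943, -0.001, -0.001]
contact_force: [-2.2, -0.8, 0.6]
opening: -0.004
finger_force: 1.6
```

Emit:
carry_out:
  deltas: [0.0036,-0.0036,0,0,0,0,0.0071,-0.0071,0,0,0,0,0.0085,-0.0085,0,0,0,0]

```text
time: 23.2
eef_pos: [0.4916, 0.1005, 0.0354]
tcp_rot: [-0.33, 0.944, -0.0, 0.0]
contact_force: [-0.3, 0.1, -0.5]
opening: 0.002
finger_force: 0.0
```

Emit:
carry_out:
  deltas: [0.00526,0.00733,0,0,0,0.18,0.00912,0.01549,0,0,0,0.36,0.01146,0.0242,0,0,0,0.54,0.0122,0.0332,0,0,0,0.72,0.01131,0.04218,0,0,0,0.9]

```text
time: 23.82
eef_pos: [0.4561, 0.1268, 0.0354]
tcp_rot: [0.116, 0.993, 0.0, 0.0]
contact_force: [-0.3, -0.2, 0.1]
opening: 0.006
finger_force: 0.0
```

Emit:
carry_out:
  deltas: [0.00526,0.00733,0,0,0,0.18,0.00912,0.01549,0,0,0,0.36,0.01146,0.0242,0,0,0,0.54,0.0122,0.0332,0,0,0,0.72,0.01131,0.04218,0,0,0,0.9]

```text
time: 24.45
eef_pos: [0.4547, 0.1706, 0.0354]
tcp_rot: [0.537, 0.844, 0.0, 0.0]
contact_force: [0.7, -0.2, -0.7]
opening: 0.001
finger_force: 0.0
```

Emit:
carry_out:
  deltas: [0.00526,0.00733,0,0,0,0.18,0.00912,0.01549,0,0,0,0.36,0.01146,0.0242,0,0,0,0.54,0.0122,0.0332,0,0,0,0.72,0.01131,0.04218,0,0,0,0.9]

```text
time: 25.08
eef_pos: [0.4881, 0.1989, 0.0354]
tcp_rot: [0.85, 0.526, 0.0, 0.0]
contact_force: [-1.4, 0.7, -0.5]
opening: -0.002
finger_force: 0.0
```

Emit:
carry_out:
  deltas: [0.00526,0.00733,0,0,0,0.18,0.00912,0.01549,0,0,0,0.36,0.01146,0.0242,0,0,0,0.54,0.0122,0.0332,0,0,0,0.72,0.01131,0.04218,0,0,0,0.9]

```text
time: 25.7
eef_pos: [0.5311, 0.1902, 0.0353]
tcp_rot: [0.995, 0.104, 0.0, -0.0]
contact_force: [0.2, 0.5, -0.2]
opening: -0.001
finger_force: 0.0
```

```bash
python3 -c "
import st
from mark import *
mark(['side','top'])"
```

```text
t 25.7 pos [0.5311 0.1902 0.0353] alpha 0.8765608221070693 dist 0.0492452329217574 Frad 0.5591625308286787 Ftan 0.18126658279790916 Fz -0.19544962879787106 q [0.16 0.26 1.97 0.   0.92 1.53]
side med 0.0 peak 3.439 96.0 ring mod 2pi 0.809 top [(np.float64(3.44), 95), (np.float64(3.52), 95), (np.float64(3.4), 95), (np.float64(3.48), 95), (np.float64(3.36), 95), (np.float64(3.32), 94), (np.float64(3.56), 94), (np.float64(3.28), 94)]
top med 93.0 peak 5.442 171.0 ring mod 2pi 2.812 top [(np.float64(5.44), 171), (np.float64(5.4), 170), (np.float64(5.36), 167), (np.float64(5.32), 167), (np.float64(4.56), 166), (np.float64(5.48), 165), (np.float64(5.52), 164), (np.float64(5.56), 163)]
```

Emit:
carry_out:
  deltas: [-0.0036,0.0036,0,0,0,0,-0.0064,0.0064,0,0,0,0,-0.0064,0.0064,0,0,0,0]

```text
time: 26.18
eef_pos: [0.5261, 0.1831, 0.0353]
tcp_rot: [0.994, 0.108, 0.001, -0.001]
contact_force: [2.9, 3.6, -3.2]
opening: -0.004
finger_force: 2.1
```

Emit:
carry_out:
  deltas: [-0.0007,0.0007,0,0,0,0,-0.0007,0.0007,0,0,0,0]

```text
time: 26.42
eef_pos: [0.5262, 0.1829, 0.0354]
tcp_rot: [0.994, 0.108, 0.002, -0.001]
contact_force: [4.3, 5.3, -2.7]
opening: -0.002
finger_force: 3.2
```

```bash
python3 st.py
```

```text
t 26.425 pos [0.5262 0.1829 0.0354] alpha 0.8545154886079772 dist 0.040461903766731214 Frad 6.801610281083637 Ftan 0.2577030851066109 Fz -2.6512574523916532 q [0.15 0.24 1.99 0.   0.91 1.51]
```

Emit:
carry_out:
  deltas: [-0.0051,-0.00512,0,0,0,-0.18,-0.01103,-0.00924,0,0,0,-0.36,-0.01761,-0.01223,0,0,0,-0.54,-0.02462,-0.014,0,0,0,-0.72,-0.03182,-0.01448,0,0,0,-0.9]

```text
time: 27.05
eef_pos: [0.4911, 0.1914, 0.0355]
tcp_rot: [0.847, 0.532, 0.002, -0.002]
contact_force: [0.4, 8.1, -1.8]
opening: 0.002
finger_force: 4.3
```

Emit:
carry_out:
  deltas: [-0.0007,0.0007,0,0,0,0]

```text
time: 27.18
eef_pos: [0.4902, 0.1911, 0.0354]
tcp_rot: [0.848, 0.529, 0.001, -0.003]
contact_force: [-1.7, 13.6, 0.0]
opening: -0.003
finger_force: 6.8
```

```bash
python3 -c "
import st
from mark import *
mark(['side'])"
```

```text
t 27.175 pos [0.4902 0.1911 0.0354] alpha 1.8097109813462624 dist 0.03985187255080659 Frad 13.631233097587536 Ftan -1.5865394798108914 Fz 0.03150203006662433 q [0.18 0.18 2.06 0.01 0.9  0.63]
side med 0.0 peak 4.081 129.0 ring mod 2pi 1.451 top [(np.float64(4.08), 129), (np.float64(4.12), 128), (np.float64(4.04), 125), (np.float64(4.16), 123), (np.float64(4.0), 121), (np.float64(4.2), 116), (np.float64(3.96), 113), (np.float64(4.24), 107)]
```

The line is at 4.08, so the ring is at about 7.7, as expected. Continue.

Emit:
carry_out:
  deltas: [-0.0051,-0.00512,0,0,0,-0.18,-0.01103,-0.00924,0,0,0,-0.36,-0.01761,-0.01223,0,0,0,-0.54,-0.02462,-0.014,0,0,0,-0.72,-0.03182,-0.01448,0,0,0,-0.9]

```text
time: 27.85
eef_pos: [0.462, 0.1669, 0.0352]
tcp_rot: [0.531, 0.848, -0.001, -0.003]
contact_force: [-3.3, 3.2, 4.1]
opening: -0.002
finger_force: 3.5
```

Emit:
carry_out:
  deltas: [-0.0051,-0.00512,0,0,0,-0.18,-0.01103,-0.00924,0,0,0,-0.36,-0.01761,-0.01223,0,0,0,-0.54,-0.02462,-0.014,0,0,0,-0.72,-0.03182,-0.01448,0,0,0,-0.9]

```text
time: 28.48
eef_pos: [0.4638, 0.1307, 0.035]
tcp_rot: [0.109, 0.994, -0.0, -0.001]
contact_force: [-0.3, 1.2, 0.0]
opening: 0.003
finger_force: 0.6
```

```bash
python3 -c "
import st
from mark import *
mark(['side'])"
```

```text
t 28.475 pos [0.4638 0.1307 0.035 ] alpha 3.6858073361338604 dist 0.04180679325923825 Frad -0.3809993459084963 Ftan -1.1523834040353693 Fz 0.0382253463790926 q [ 0.06  0.09  2.16 -0.    0.89 -1.29]
side med 0.0 peak 3.522 87.0 ring mod 2pi 0.892 top [(np.float64(3.52), 87), (np.float64(3.56), 87), (np.float64(3.6), 85), (np.float64(3.48), 85), (np.float64(3.64), 84), (np.float64(3.44), 83), (np.float64(3.68), 82), (np.float64(3.4), 81)]
```

Emit:
carry_out:
  deltas: [-0.0014,0.0014,0,0,0,0,-0.0014,0.0014,0,0,0,0]

```text
time: 28.78
eef_pos: [0.4644, 0.1316, 0.0344]
tcp_rot: [0.114, 0.994, -0.001, -0.003]
contact_force: [-4.8, -2.5, 2.4]
opening: -0.0
finger_force: 2.3
```

Emit:
carry_out:
  deltas: [-0.0051,-0.00512,0,0,0,-0.18,-0.01103,-0.00924,0,0,0,-0.36,-0.01761,-0.01223,0,0,0,-0.54,-0.02462,-0.014,0,0,0,-0.72,-0.03182,-0.01448,0,0,0,-0.9]

```text
time: 29.4
eef_pos: [0.4938, 0.1108, 0.0347]
tcp_rot: [-0.332, 0.943, 0.0, -0.001]
contact_force: [-1.8, 0.4, 0.3]
opening: -0.003
finger_force: 0.6
```

Emit:
carry_out:
  deltas: [0.0036,-0.0036,0,0,0,0,0.0071,-0.0071,0,0,0,0,0.0085,-0.0085,0,0,0,0]

```text
time: 29.78
eef_pos: [0.4931, 0.0986, 0.0353]
tcp_rot: [-0.33, 0.944, -0.0, 0.0]
contact_force: [0.5, 0.6, -0.5]
opening: -0.001
finger_force: 0.0
```

Emit:
carry_out:
  deltas: [0.00526,0.00733,0,0,0,0.18,0.00912,0.01549,0,0,0,0.36,0.01146,0.0242,0,0,0,0.54,0.0122,0.0332,0,0,0,0.72,0.01131,0.04218,0,0,0,0.9]

```text
time: 30.4
eef_pos: [0.4578, 0.1249, 0.0353]
tcp_rot: [0.116, 0.993, 0.0, 0.0]
contact_force: [-0.0, 0.2, -0.1]
opening: 0.005
finger_force: 0.0
```

Emit:
carry_out:
  deltas: [0.00526,0.00733,0,0,0,0.18,0.00912,0.01549,0,0,0,0.36,0.01146,0.0242,0,0,0,0.54,0.0122,0.0332,0,0,0,0.72,0.01131,0.04218,0,0,0,0.9]

```text
time: 31.02
eef_pos: [0.4564, 0.1687, 0.0353]
tcp_rot: [0.537, 0.844, 0.0, 0.0]
contact_force: [0.2, -0.4, 0.2]
opening: 0.003
finger_force: 0.0
```

Emit:
carry_out:
  deltas: [0.00526,0.00733,0,0,0,0.18,0.00912,0.01549,0,0,0,0.36,0.01146,0.0242,0,0,0,0.54,0.0122,0.0332,0,0,0,0.72,0.01131,0.04218,0,0,0,0.9]

```text
time: 31.65
eef_pos: [0.4898, 0.1969, 0.0353]
tcp_rot: [0.85, 0.526, 0.0, 0.0]
contact_force: [-0.1, -0.8, -0.3]
opening: -0.004
finger_force: 0.0
```

```bash
python3 -c "
import st
from mark import *
mark(['side','top'])"
```

```text
t 31.65 pos [0.4898 0.1969 0.0353] alpha 1.787226261465936 dist 0.04560934555954844 Frad -0.7315804253869967 Ftan 0.3044929489476063 Fz -0.3423157551026626 q [0.19 0.18 2.05 0.   0.9  0.65]
side med 0.0 peak 4.76 91.0 ring mod 2pi 2.13 top [(np.float64(4.76), 90), (np.float64(4.8), 90), (np.float64(4.24), 90), (np.float64(4.72), 89), (np.float64(4.84), 89), (np.float64(4.28), 89), (np.float64(4.2), 89), (np.float64(3.96), 89)]
top med 148.0 peak 4.822 169.0 ring mod 2pi 2.192 top [(np.float64(4.84), 168), (np.float64(3.44), 168), (np.float64(5.32), 167), (np.float64(5.88), 166), (np.float64(4.8), 166), (np.float64(5.4), 166), (np.float64(5.36), 166), (np.float64(5.84), 166)]
```

Emit:
carry_out:
  deltas: [-0.0028,0.0028,0,0,0,0,-0.0028,0.0028,0,0,0,0]

```text
time: 32.0
eef_pos: [0.4904, 0.1935, 0.0352]
tcp_rot: [0.848, 0.53, 0.0, -0.001]
contact_force: [-0.8, 4.2, 0.9]
opening: -0.0
finger_force: 1.5
```

Emit:
carry_out:
  deltas: [-0.0014,0.0014,0,0,0,0,-0.0014,0.0014,0,0,0,0]

```text
time: 32.25
eef_pos: [0.4906, 0.1932, 0.0352]
tcp_rot: [0.849, 0.529, 0.001, -0.002]
contact_force: [-0.7, 8.4, 1.6]
opening: -0.003
finger_force: 3.9
```

```bash
python3 st.py
```

```text
t 32.25 pos [0.4906 0.1932 0.0352] alpha 1.7875079001358463 dist 0.04175541005929597 Frad 8.369389153584503 Ftan -1.14757077629138 Fz 1.561363415620253 q [0.18 0.18 2.06 0.01 0.9  0.63]
```

Emit:
carry_out:
  deltas: [-0.0051,-0.00512,0,0,0,-0.18,-0.01103,-0.00924,0,0,0,-0.36,-0.01761,-0.01223,0,0,0,-0.54,-0.02462,-0.014,0,0,0,-0.72,-0.03182,-0.01448,0,0,0,-0.9]

```text
time: 32.88
eef_pos: [0.4617, 0.1701, 0.0349]
tcp_rot: [0.531, 0.847, -0.001, -0.003]
contact_force: [-6.0, 6.1, 3.6]
opening: 0.001
finger_force: 3.8
```

Emit:
carry_out:
  deltas: [-0.001,0.001,0,0,0,0]

```text
time: 33.0
eef_pos: [0.4615, 0.1695, 0.0347]
tcp_rot: [0.533, 0.846, -0.002, -0.005]
contact_force: [-11.2, 7.4, 9.3]
opening: 0.002
finger_force: 6.0
```

Emit:
carry_out:
  deltas: [-0.0051,-0.00512,0,0,0,-0.18,-0.01103,-0.00924,0,0,0,-0.36,-0.01761,-0.01223,0,0,0,-0.54,-0.02462,-0.014,0,0,0,-0.72,-0.03182,-0.01448,0,0,0,-0.9]

```text
time: 33.62
eef_pos: [0.4622, 0.1328, 0.0344]
tcp_rot: [0.108, 0.994, -0.002, -0.005]
contact_force: [-8.3, -1.0, 5.9]
opening: 0.0
finger_force: 4.1
```

Emit:
carry_out:
  deltas: [0.0042,-0.0042,0,0,0,0,0.0085,-0.0085,0,0,0,0]

```text
time: 33.88
eef_pos: [0.4563, 0.1267, 0.0353]
tcp_rot: [0.113, 0.994, -0.0, 0.001]
contact_force: [-1.1, -0.2, 0.4]
opening: -0.002
finger_force: 0.0
```

Emit:
carry_out:
  deltas: [0,0,-0.05,0,0,0,0,0,-0.1,0,0,0,0.0133,0.06,-0.1,0,0,0,0.0267,0.12,-0.1,0,0,0,0.04,0.18,-0.1,0,0,0]

```text
time: 34.5
eef_pos: [0.458, 0.3131, 0.1359]
tcp_rot: [0.113, 0.994, 0.0, 0.001]
contact_force: [0.9, -1.1, 0.3]
opening: 0.003
finger_force: 0.0
```

```bash
python3 - <<'E'
import st
from mark import *
mark(['top'])
# index line angle with new axis: darkest on flange between r=34..43, from initial picture
im=cv2.imread("pics/top0.png");A=np.arange(2.3,3.0,.02)
P=np.mean([prof("top",im,[[AX[0]+r*np.cos(a),AX[1]+r*np.sin(a),.01] for a in A]) for r in(.036,.038,.04,.042)],0)
w=np.clip(np.median(P)-P,0,None);print("idx",(w*A).sum()/w.sum(),A[P.argmin()],P.round().astype(int))
img,_=ctrl.read_camera("top");cv2.imwrite("pics/c8.png",cv2.resize(img[228:282,240:294,::-1],(540,540),interpolation=cv2.INTER_CUBIC))
E
```

```text
t 34.5 pos [0.458  0.3131 0.1359] alpha 1.824302363264632 dist 0.16597769789542327 Frad -1.3225605510901577 Ftan -0.5993476368120447 Fz 0.3197533186867736 q [ 0.42  0.1   1.94 -0.    1.1  -0.93]
top med 159.0 peak 2.353 230.0 ring mod 2pi 6.006 top [(np.float64(2.36), 230), (np.float64(2.32), 228), (np.float64(2.4), 223), (np.float64(2.28), 219), (np.float64(2.44), 210), (np.float64(2.24), 207), (np.float64(2.08), 200), (np.float64(2.2), 199)]
idx 2.6658471851552754 2.66 [245 245 245 246 245 245 245 246 246 245 245 243 240 232 220 201 182 163
 153 153 168 190 210 226 236 242 244 245 246 246 246 246 246 246 246 246]
```

```bash
cat > m2.py <<'E'
import mark as M
from mark import *
M.AX=AX=np.array([.499,.1514])
def pk(img,r,z,A,sgn):
    P=sgn*prof("top",img,[[AX[0]+r*np.cos(a),AX[1]+r*np.sin(a),z] for a in A]);w=np.clip(P-np.percentile(P,60),0,None);k=P.argmax();w[np.abs(A-A[k])>.2]=0
    return round(float((w*A).sum()/w.sum()),3),int(P.max()),int(np.median(P))
def run(lo,hi,img=None):
    if img is None: img,_=ctrl.read_camera("top")
    print("idx",[pk(img,r,.01,np.arange(2.3,3,.02),-1)[0] for r in(.036,.039,.042)])
    for r in(.022,.024,.026,.028,.029):print("mark r",r,pk(img,r,.07,np.arange(lo,hi,.02),1))
E
python3 - <<'E'
from m2 import *
run(1.7,3.0)
run(2.6,3.6,cv2.imread("pics/top0.png"))
E
```

```text
idx [2.635, 2.635, 2.641]
mark r 0.022 (2.288, 236, 162)
mark r 0.024 (2.293, 232, 142)
mark r 0.026 (2.297, 217, 146)
mark r 0.028 (2.312, 224, 182)
mark r 0.029 (2.318, 235, 204)
idx [2.635, 2.636, 2.641]
mark r 0.022 (3.094, 234, 151)
mark r 0.024 (3.093, 226, 138)
mark r 0.026 (3.091, 206, 138)
mark r 0.028 (3.096, 194, 170)
mark r 0.029 (3.1, 211, 193)
```

Index 2.637, line 2.295: the ring is at about 12.22, with 0.34 rad left. I'll go back into the same rib gap and stroke 0.34.

Emit:
carry_out:
  deltas: [-0.0133,-0.06,0,0,0,0,-0.0267,-0.12,0,0,0,0,-0.04,-0.18,0,0,0,0,-0.04,-0.18,0.05,0,0,0,-0.04,-0.18,0.1,0,0,0]

```text
time: 35.28
eef_pos: [0.4573, 0.1248, 0.0352]
tcp_rot: [0.115, 0.993, 0.0, 0.002]
contact_force: [0.7, 0.4, -1.1]
opening: 0.002
finger_force: 0.0
```

Emit:
carry_out:
  deltas: [0,0,0,0,0,0,-0.0042,0.0042,0,0,0,0,-0.0085,0.0085,0,0,0,0,-0.0085,0.0085,0,0,0,0]

```text
time: 35.78
eef_pos: [0.4636, 0.1322, 0.0368]
tcp_rot: [0.111, 0.994, -0.003, -0.005]
contact_force: [-12.7, -7.7, 9.2]
opening: -0.0
finger_force: 6.4
```

Emit:
carry_out:
  deltas: [-0.00479,-0.00486,0,0,0,-0.17,-0.01034,-0.00883,0,0,0,-0.34,-0.01034,-0.00883,0,0,0,-0.34]

```text
time: 36.15
eef_pos: [0.4739, 0.1216, 0.0367]
tcp_rot: [-0.059, 0.998, -0.001, -0.002]
contact_force: [-6.1, -5.8, 1.7]
opening: 0.001
finger_force: 5.1
```

Emit:
carry_out:
  deltas: [0.0042,-0.0042,0,0,0,0,0.0085,-0.0085,0,0,0,0]

```text
time: 36.4
eef_pos: [0.469, 0.1133, 0.0372]
tcp_rot: [-0.057, 0.998, 0.0, 0.002]
contact_force: [-0.3, -1.0, -0.1]
opening: 0.002
finger_force: 0.0
```

Emit:
carry_out:
  deltas: [0,0,-0.05,0,0,0,0,0,-0.1,0,0,0,-0.0066,0.06,-0.1,0,0,0,-0.0133,0.12,-0.1,0,0,0,-0.02,0.18,-0.1,0,0,0]

```text
time: 37.02
eef_pos: [0.4674, 0.2963, 0.137]
tcp_rot: [-0.057, 0.998, 0.001, 0.002]
contact_force: [0.7, -0.3, 0.7]
opening: 0.002
finger_force: 0.0
```

```bash
python3 - <<'E'
import st
from m2 import *
run(1.7,3.3)
s=ctrl.get_state();print(s["eef_pos"],s["tcp_rot"])
E
```

```text
t 37.025 pos [0.4674 0.2963 0.137 ] alpha 1.7909611964025272 dist 0.14747862836040182 Frad -0.4323080661555408 Ftan -0.6711323865038781 Fz 0.7229663710242226 q [ 0.38  0.09  1.94  0.    1.1  -1.3 ]
idx [2.635, 2.635, 2.64]
mark r 0.022 (2.527, 233, 154)
mark r 0.024 (2.539, 224, 140)
mark r 0.026 (2.538, 201, 142)
mark r 0.028 (2.554, 214, 181)
mark r 0.029 (2.024, 232, 207)
[0.46661848 0.30249817 0.1372597 ] [-0.05860483  0.99827315  0.00332363  0.0022701 ]
```

0.10 rad is left. One more small stroke.

Emit:
carry_out:
  deltas: [0.0066,-0.06,0,0,0,0,0.0133,-0.12,0,0,0,0,0.02,-0.18,0,0,0,0,0.02,-0.18,0.05,0,0,0,0.02,-0.18,0.1,0,0,0]

```text
time: 37.7
eef_pos: [0.4694, 0.1121, 0.0363]
tcp_rot: [-0.056, 0.998, -0.0, 0.003]
contact_force: [-0.2, 0.5, -0.2]
opening: -0.003
finger_force: 0.0
```

Emit:
carry_out:
  deltas: [0,0,0,0,0,0,-0.0042,0.0042,0,0,0,0,-0.0085,0.0085,0,0,0,0,-0.0085,0.0085,0,0,0,0]

```text
time: 38.2
eef_pos: [0.4741, 0.1218, 0.0372]
tcp_rot: [-0.059, 0.998, -0.002, -0.002]
contact_force: [-6.0, -6.3, 4.2]
opening: -0.003
finger_force: 7.7
```

Emit:
carry_out:
  deltas: [-0.00359,-0.00379,0,0,0,-0.13,-0.00359,-0.00379,0,0,0,-0.13]

```text
time: 38.45
eef_pos: [0.4786, 0.1184, 0.0373]
tcp_rot: [-0.123, 0.992, -0.002, -0.001]
contact_force: [-5.9, -4.4, 2.3]
opening: 0.002
finger_force: 6.6
```

Emit:
carry_out:
  deltas: [0.0042,-0.0042,0,0,0,0,0.0085,-0.0085,0,0,0,0]

```text
time: 38.7
eef_pos: [0.4741, 0.1092, 0.0371]
tcp_rot: [-0.122, 0.993, -0.0, 0.002]
contact_force: [-0.2, -0.7, -0.4]
opening: 0.001
finger_force: 0.0
```

Emit:
carry_out:
  deltas: [0,0,-0.05,0,0,0,0,0,-0.1,0,0,0,-0.0144,0.0585,-0.1,0,0,0,-0.0288,0.117,-0.1,0,0,0,-0.0432,0.1755,-0.1,0,0,0]

```text
time: 39.33
eef_pos: [0.4727, 0.2917, 0.1368]
tcp_rot: [-0.122, 0.993, 0.001, 0.002]
contact_force: [0.7, -0.3, 0.8]
opening: -0.002
finger_force: 0.0
```

```bash
python3 - <<'E'
import st
from m2 import *
run(2.2,3.2)
s=ctrl.get_state();print(s["eef_pos"],s["tcp_rot"])
E
```

```text
t 39.325 pos [0.4727 0.2917 0.1368] alpha 1.7617522156145138 dist 0.14188499109767205 Frad -0.43405363586225654 Ftan -0.6455891369803508 Fz 0.819315623766231 q [ 0.37  0.1   1.94  0.    1.1  -1.44]
idx [2.636, 2.635, 2.64]
mark r 0.022 (2.677, 239, 152)
mark r 0.024 (2.681, 232, 140)
mark r 0.026 (2.684, 210, 145)
mark r 0.028 (2.703, 213, 180)
mark r 0.029 (2.714, 226, 206)
[0.47186046 0.29789165 0.13703654] [-0.12331416  0.99236017  0.00314159  0.00224607]
```

The ring is at about 12.61, so the line is on the index within 0.05 rad for the second time. Next, move above the stage.

Emit:
carry_out:
  deltas: [0.0029,-0.0498,0,0,0,0,0.0058,-0.0996,0,0,0,0,0.0087,-0.1493,0,0,0,0,0.0087,-0.1493,0.025,0,0,0,0.0087,-0.1493,0.045,0,0,0]

```text
time: 40.0
eef_pos: [0.5005, 0.1419, 0.0907]
tcp_rot: [-0.121, 0.993, 0.0, 0.001]
contact_force: [0.9, 0.5, 0.4]
opening: -0.003
finger_force: 0.0
```

Emit:
carry_out:
  deltas: [0,0,0,0,0,0,0,0,0,0,0,0]

```text
time: 40.25
eef_pos: [0.5005, 0.1429, 0.0915]
tcp_rot: [-0.122, 0.993, 0.0, 0.001]
contact_force: [-0.8, 0.0, 0.6]
opening: -0.006
finger_force: 0.0
```

```bash
python3 - <<'E'
import st
from h import *
im,d=ctrl.read_camera("side");s=ctrl.get_state();p=proj("side",s["eef_pos"]);print(p)
for v in range(196,222,2):
    print(v,[(u,(at_d("side",(u,v),d[v,u])*1000).round().astype(int).tolist(),im[v,u].max()) for u in range(272,284,3)])
E
```

```text
t 40.25 pos [0.5005 0.1429 0.0915] alpha 4.804503400187345 dist 0.009536580686464414 Frad -0.10953832081443918 Ftan -0.754120101109704 Fz 0.5960041788086061 q [ 0.08  0.08  2.05  0.    1.01 -1.73]
[277.43515603 213.27601334]
196 [(272, [490, 140, 136], np.uint8(84)), (275, [496, 132, 137], np.uint8(67)), (278, [502, 127, 139], np.uint8(48)), (281, [509, 130, 137], np.uint8(61))]
198 [(272, [489, 137, 132], np.uint8(82)), (275, [495, 132, 133], np.uint8(75)), (278, [502, 129, 133], np.uint8(46)), (281, [509, 130, 132], np.uint8(57))]
200 [(272, [490, 146, 124], np.uint8(82)), (275, [495, 132, 128], np.uint8(75)), (278, [502, 132, 127], np.uint8(46)), (281, [509, 132, 127], np.uint8(59))]
202 [(272, [489, 138, 122], np.uint8(80)), (275, [495, 134, 123], np.uint8(77)), (278, [501, 127, 124], np.uint8(56)), (281, [508, 130, 123], np.uint8(66))]
204 [(272, [489, 142, 116], np.uint8(72)), (275, [495, 135, 118], np.uint8(94)), (278, [502, 133, 117], np.uint8(88)), (281, [509, 136, 116], np.uint8(88))]
206 [(272, [526, 464, -1], np.uint8(63)), (275, [495, 133, 113], np.uint8(101)), (278, [54
[... 455 characters left out ...]
4)), (278, [501, 136, 97], np.uint8(191)), (281, [508, 134, 97], np.uint8(136))]
214 [(272, [487, 138, 93], np.uint8(106)), (275, [494, 133, 94], np.uint8(140)), (278, [501, 133, 93], np.uint8(135)), (281, [542, 387, 0], np.uint8(89))]
216 [(272, [515, 379, -1], np.uint8(62)), (275, [495, 147, 84], np.uint8(106)), (278, [502, 149, 83], np.uint8(107)), (281, [540, 377, -2], np.uint8(71))]
218 [(272, [491, 171, 71], np.uint8(74)), (275, [495, 145, 80], np.uint8(107)), (278, [502, 147, 78], np.uint8(112)), (281, [512, 168, 70], np.uint8(82))]
220 [(272, [489, 160, 70], np.uint8(98)), (275, [495, 150, 73], np.uint8(102)), (278, [502, 147, 73], np.uint8(109)), (281, [510, 160, 68], np.uint8(85))]
```

Emit:
carry_out:
  deltas: [-0.0022,0.0087,0,0,0,0,-0.0022,0.0087,0.006,0,0,0,-0.0022,0.0087,0.012,0,0,0]

```text
time: 40.67
eef_pos: [0.4996, 0.152, 0.0779]
tcp_rot: [-0.122, 0.993, -0.0, 0.0]
contact_force: [0.6, -0.2, -0.5]
opening: -0.0
finger_force: 0.0
```

Emit:
carry_out:
  deltas: [0,0,0.003,0,0,0,0,0,0.006,0,0,0,0,0,0.009,0,0,0,0,0,0.012,0,0,0,0,0,0.015,0,0,0]

```text
time: 41.3
eef_pos: [0.4995, 0.1518, 0.063]
tcp_rot: [-0.122, 0.993, 0.0, -0.0]
contact_force: [-2.9, 1.9, 4.7]
opening: 0.002
finger_force: 2.4
```

Emit:
carry_out:
  deltas: [0,0,0.002,0,0,0,0,0,0.004,0,0,0,0,0,0.005,0,0,0,0,0,0.005,0,0,0]

```text
time: 41.8
eef_pos: [0.4996, 0.1518, 0.0608]
tcp_rot: [-0.122, 0.993, -0.0, -0.001]
contact_force: [-9.1, -0.6, 18.9]
opening: -0.002
finger_force: 9.3
```

```bash
python3 st.py
```

```text
t 41.8 pos [0.4996 0.1518 0.0608] alpha 4.7900662855140785 dist 0.0005716839495780774 Frad -0.10910294019933008 Ftan -9.166577294328885 Fz 18.93134798905964 q [ 0.1   0.13  2.06 -0.    0.96 -1.71]
```

Emit:
carry_out:
  deltas: [0,0,0.002,0,0,0,0,0,0.003,0,0,0,0,0,0.003,0,0,0]

```text
time: 42.18
eef_pos: [0.4998, 0.1519, 0.0606]
tcp_rot: [-0.122, 0.993, -0.0, -0.002]
contact_force: [-16.9, -0.6, 32.4]
opening: -0.002
finger_force: 16.6
```

Emit:
carry_out:
  deltas: [0,0,-0.02,0,0,0,0,0,-0.06,0,0,0,-0.0144,0.0585,-0.08,0,0,0,-0.0288,0.117,-0.08,0,0,0,-0.0432,0.1755,-0.08,0,0,0]

```text
time: 42.8
eef_pos: [0.5, 0.3337, 0.1351]
tcp_rot: [-0.122, 0.993, -0.0, 0.001]
contact_force: [1.1, 0.2, 0.8]
opening: -0.004
finger_force: 0.0
```

```bash
python3 - <<'E'
import st
from m2 import *
run(2.2,3.2)
im,d=ctrl.read_camera("top");ims,ds=ctrl.read_camera("side")
for c,dd,z in(("top",d,.082),("side",ds,.082)):
    u,v=proj(c,[.499,.1514,z]).astype(int);print(c,[at_d(c,(a,b),dd[b,a]).round(4)[2] for a in(u-2,u,u+2) for b in (v-1,v,v+1)])
for q in("jar","reagent_bottle","small_holder","beaker"):print(q,[(np.round(r["uv"]),round(r["score"],2)) for r in ctrl.find_in("top",q)[:2]])
f=lambda a:cv2.resize(a[...,::-1],(400,560),interpolation=cv2.INTER_CUBIC)
cv2.imwrite("pics/c9.png",np.hstack([f(im[226:282,247:287]),f(ims[195:251,262:302])]))
E
```

```text
t 42.8 pos [0.5    0.3337 0.1351] alpha 1.5687195344189362 dist 0.18130454303283042 Frad 0.18981243507798695 Ftan -1.0543554404733881 Fz 0.815098330332519 q [ 0.42  0.2   1.83 -0.    1.11 -1.39]
idx [2.636, 2.635, 2.64]
mark r 0.022 (2.678, 239, 152)
mark r 0.024 (2.682, 232, 140)
mark r 0.026 (2.685, 210, 145)
mark r 0.028 (2.703, 213, 180)
mark r 0.029 (2.215, 225, 205)
top [np.float64(0.083), np.float64(0.0885), np.float64(0.0841), np.float64(0.0838), np.float64(0.0815), np.float64(0.0806), np.float64(0.0786), np.float64(0.0834), np.float64(0.0814)]
side [np.float64(0.0795), np.float64(0.0807), np.float64(0.0817), np.float64(0.4937), np.float64(0.0806), np.float64(0.0806), np.float64(0.0809), np.float64(0.0825), np.float64(0.0798)]
jar [(array([282., 219.]), 0.87)]
reagent_bottle [(array([372., 207.]), 0.74)]
small_holder [(array([377., 239.]), 0.72)]
beaker [(array([323., 166.]), 0.64)]
```

View pics/c9.png

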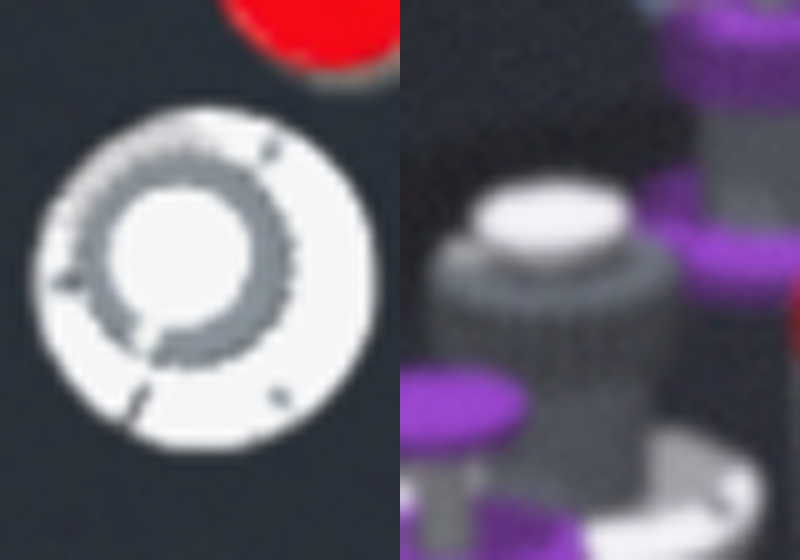

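The white line at crop (148,340) points at the index line at (137,405). The stage is fully down, with its top at about 0.082, and the bystanders have not moved. Handing in.

```bash
python3 -c "
from plant import ctrl
print(ctrl.sign_off())"
```

```text
the job is handed in; nothing more can be done
None
```

I turned the large ring counterclockwise to about 12.61 rad (two turns is 12.566), with its white line within 0.05 rad of the index, and only then pressed the stage fully down onto its stop. The job was handed in at about 43 s with nothing else moved; my first try pressed the finger on the stage's side at about 9 N, before the ring had turned, with no displacement seen.

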